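Seat a sample jar in the lid-tightening clamp

ROBOT

A 7-joint arm with a two-finger parallel gripper is mounted at the origin on a cart in front of the work surface, level with it; the furniture and walls round the work are solid. World frame = base frame: x ahead of the robot, y to its left, z up, the work surface at z = 0. Lengths are in m, angles in degrees, forces in N, time in s.
With the tool pointing down it reaches from about 0.425 to 0.875 m from the base axis. Payload 4.7 kg.
Tool frame: the origin (TCP) lies at the very end of the fingers, on their centre line; the grasp point (between the pads) lies 19 mm behind it; z points along the fingers, y is the direction in which the jaws open and shut (so a half turn about z gives the same grasp; the last joint's range is limited). The gripper opens to 87 mm and grips with 3 to 60 N. Pads are 19 mm wide; open, the fingers measure 117 mm over their backs; the gripper's body (75 mm by 190 mm) begins 51 mm behind the grasp point.
Start: joints at [-67.317, 18.392, -4.016, 83.108, 1.295, 78.541, -3.26], TCP at [0.242, 0.603, 0.223] pointing down, gripper open.
Joint ranges: [-163.93, 163.93], [-17.29, 119.83], [-79.2, 71.16], [3.27, 140.29], [-89.18, 269.18], [5.43, 117.66], [-154.24, 154.24]. Speed limits (degrees/s): [147.25, 147.25, 180, 180, 180, 180, 180].

INTERFACE

Orientations are given as [roll, pitch, yaw] about the fixed x, y, z axes, in that order (R = Rz(yaw) Ry(pitch) Rx(roll)).
In Python, from cell import sensors, imaging, ticket gives the robot as it stands.
- The arm moves only by the tool carry_out, never from a script. Its argument "plan" is a list of rows, each an object of numbers: "fingers": the closure, from -1 (fully open) to 1 (shut); "dx", "dy", "dz": the shift along the tool's x, y, z normalised to -1 to 1, where 1 is 0.03 m; "rx", "ry", "rz": the turn, a rotation vector about the tool's x, y, z normalised to -1 to 1, where 1 is 10 degrees. A call has 1 to 12 rows; each row shifts and turns the commanded pose from where the row before left it, along the tool's axes as they then stand; what a row does not reach is not made up. A row lasts 1/8 s, in which the tool goes at most 62.5 mm and 10.7 degrees, less where a joint would pass 70% of its speed; a pose out of reach is approached as far as the arm can. A call with a number of a shift or a turn outside -1 to 1 is refused whole. A call with a gripper value outside its range is refused whole. The fingers move at their own pace and stop on an object; "force" is the grip in N (left out, the last holds). Time passes only in rows, so rows that do not move let the fingers close. It gives the time, the measured TCP pose, the force and the opening at its end, in the units of the state.
- sensors.get_obs(): the state, without advancing time (a new reading comes with each control period).
- imaging.read_camera(name): name is "scene" or "top" or "wrist"; returns a dict with "color" (480x640x3 uint8, red, green, blue), "mtx" (3x3 intrinsics, pixels), "extrinsics" (4x4, takes a point from world to camera coordinates); the wrist camera has in their place "tool_from_camera" (4x4, takes a point from camera to tool coordinates, whose origin is the TCP and whose axes are the flange's). Camera axes: x right, y down, z forward; pixel columns grow to the right and rows downward; lengths in m; the calibration is good to about 2 mm. A picture is of the moment at which its call begins: read the wrist's pose just before it. There is no depth.
- ticket.sign_off(): hands the job in, once; it reports no verdict.
The state is a dict: "time_s": time; "qpos": joint angles; "joint_velocities": joint speeds; "effort": joint torques, N m; "tool_pos": TCP position; "tool_rot": TCP orientation; "force": force on the tool from outside, world axes, zero at the start; "wrist_torque": the same for the moment, N m; "grip_width": finger opening in m.
Only numpy, scipy, OpenCV 4.12 (cv2) and the standard library are available. Lean on these libraries where they do the work, as an engineer would, in place of code of your own. Each camera call takes 0.05 s, during which the arm holds its last target.

TASK

Get the lidded sample jar ready for its lid to be tightened: gently slide it along the desk into the V of the clamp block until it bears on both rubber faces, then swing the clamp's arm shut so that its rubber pad rests against the jar. Only push with the fingers: do not pick up or tip the jar, leave the other things on the desk where they are, and finish clear of everything.

Things in the scene. Friction and masses are not known exactly. Their poses are not given: they have to be found in the camera images.
- sample_jar: upright round glass jar with a brass-coloured lid, 64 mm in diameter, 94 mm tall, about 0.26 kg; it stands loose on the desk and slides easily; the origin is the centre of its underside
- jar_clamp: the clamp: an aluminium V block screwed to the desk, 128 mm wide (172 mm over its low screw ears), 46 mm high, with rubber on both faces of its right-angled V. Same origin and axes as nest: the block reaches from x = -2 to 68 mm, the mouth of the V is about 95 mm wide, and the hinge bracket, 24 mm wide and 22 mm high, runs along its right side out to x = -62 mm
- nest (a point): point on the desk where the centre of the jar's underside lies when the jar is fully seated, touching both rubber faces. Its +x axis runs along the middle of the V into its root (the way the jar goes home), so the V opens toward -x; +y is to the left of that. The faces touch the jar 45 degrees either side of +x
- pivot (a point): axis of the upright hinge pin of the clamp's swing arm, 34 mm above the desk; in the frame of nest it lies at x = -45 mm, y = -65 mm (in front of the V, to the right). The boss round the pin is 24 mm wide, its top 50 mm above the desk
- swing_handle (a point): centre line of the upright round black handle at the free end of the swing arm, 17 to 21 mm in diameter, from 42 to 84 mm above the desk; the point is at 62 mm height and 115 mm from the pivot. The arm is a steel bar 12 mm thick, 26 to 42 mm above the desk, ending 11 mm past this point; its rubber pad is 65 mm from the pivot
- clamp_arm (a joint): angle of the swing arm about the upright pin, rad: 0 when it crosses in front of the V (along +y of nest) with its pad touching a fully seated jar; positive as it opens, anticlockwise seen from above, about 1.57 when it points straight out along -x of nest; stops at 1.8. It has a little friction (about 1 N at the handle moves it) and stays where it is left
- label_roll: bystander: roll of labels, 67 mm in diameter, 45 mm high, lying left of the clamp; origin at the centre of its underside
- cap_a: bystander: white bottle cap, 31 mm in diameter, 20 mm high, left of the clamp block; origin at the centre of its underside
- cap_b: bystander: second white bottle cap, 31 mm in diameter, 20 mm high, open side up, left of the clamp block; origin at the centre of its underside
- beaker: bystander: clear beaker, 70 mm in diameter, 90 mm high, further to the left; origin at the centre of its underside
- scissors: bystander: scissors, 157 mm long, 8 mm thick, lying behind and left of the clamp; origin at the pivot of the blades
- filling_machine: fixed obstacle left of the work: a grey box machine 176 mm high. From its stand, thin rods reach over the desk 270 to 380 mm up: in its frame (x away from the robot, y left, origin on the desk) a boom whose free end is near x = -120 mm, y = -305 mm, and a cross rod ending at x = -214 mm, y = -127 mm. Keep the arm clear of them; the clamp's side of the desk is free above
Things that resemble listed ones, but are neither listed nor needed, are in the scene too. What is shaped like the sample_jar but pink, purple or red is not meant.

How it is judged (in metres and radians):
At the end, for the whole second after the job is handed in: The jar stands upright on the desk, at rest, its centre within 4 mm of the seated position in the V, and the arm is shut against it: within 0.04 rad of the angle at which its pad touches the seated jar (horizontal distance between sample_jar and nest below 0.004 m and height (world z) of sample_jar below 0.004 m and angle between sample_jar's own z axis and vertical below 0.05 rad and value of joint clamp_arm between -0.04 and 0.04 rad and linear speed of sample_jar below 0.01 m/s).
It fails at once if the jar is lifted off the desk (height (world z) of sample_jar above 0.006 m).
It fails at once if the jar is tipped (angle between sample_jar's own z axis and vertical above 0.15 rad).
It fails at once if the glass jar is pushed with more than 60 N (contact force between the fingers and sample_jar above 60 N).
It fails at once if another thing on the desk is moved by more than 15 mm (distance of any of label_roll, cap_a, cap_b, beaker, scissors from where it was at the start of the episode above 0.015 m).
It also fails if it takes over 58 s, if anything falls off the work surface, if the arm or the gripper's body presses on something with over 40 N, if the wrist force passes 120 N, or if a joint passes its speed limit or range.

## Working session

There is one attempt and no reset: what is moved stays moved. The work goes in short steps, Python scripts to look and compute and a tool call to move; the robot and the scene stay as the last step left them, time stands still between calls to the robot, and variables do not carry over. Pictures are saved under pics/ and viewed, and the job is handed in when it is done.

Besides the shell and the picture viewer there is one more tool, called after ">>>" as a command line: name --argument value ..., lists and objects as JSON in quotes. carry_out: Moves the arm, as the interface text tells. Scaled input: -1 to 1 covers 0.03 m each way for a shift and 10 degrees each way for a turn. Its arguments: {"type":"object","properties":{"plan":{"type":"array"},"force":{"type":"number"}},"required":["plan"]}

```bash
mkdir -p pics
cat > h.py <<'E'
import numpy as np, cv2
from cell import sensors, imaging, ticket
def grab(n,fn=None):
    d=imaging.read_camera(n)
    if fn: cv2.imwrite('pics/'+fn,d['color'][:,:,::-1])
    return d
def ray(d,u,v,z):
    K=np.array(d['mtx']);E=np.array(d['extrinsics']);R=E[:3,:3];t=E[:3,3]
    c=-R.T@t; w=R.T@np.linalg.inv(K)@np.array([u,v,1.]); s=(z-c[2])/w[2]; return c+s*w
def proj(d,p):
    K=np.array(d['mtx']);E=np.array(d['extrinsics']);q=K@(E[:3,:3]@np.array(p)+E[:3,3]); return q[:2]/q[2]
E
python3 - <<'E'
from h import *
print(sensors.get_obs())
for n in('scene','top'):
    d=grab(n,n+'0.png'); E=d['extrinsics'];print(n,d['mtx'],-np.array(E)[:3,:3].T@np.array(E)[:3,3])
d=grab('wrist','wrist0.png');print(d['tool_from_camera'])
E
```

```text
{'time_s': 0.0, 'qpos': array([-67.3173901 ,  18.43893746,  -4.01419856,  83.17506803,
         1.29417062,  78.54138265,  -3.2626869 ]), 'joint_velocities': array([ 0.09770299, -0.15177991,  0.03406934,  0.05291993, -0.09742228,
        0.08632079,  0.00072332]), 'effort': array([-3.97082840e-04, -4.91283417e+01, -4.04274585e-01, -3.12532425e+01,
       -6.41271682e-02,  4.35580546e-02,  1.81340756e-04]), 'tool_pos': array([0.24202398, 0.60265837, 0.22146127]), 'tool_rot': array([-1.79889805e+02,  5.42307452e-03,  1.58123031e+02]), 'force': array([-0.36247445, -0.62649169,  0.19503144]), 'wrist_torque': array([-0.00914275, -0.02699348,  0.02718603]), 'grip_width': 0.08691972585738655}
scene [[511.62306444   0.         324.13410441]
 [  0.         511.62306444 234.8444007 ]
 [  0.           0.           1.        ]] [ 0.29595401 -0.63571977  0.68919315]
top [[470.59624736   0.         329.18361107]
 [  0.         470.59624736 237.52705259]
 [  0.           0.           1.        ]] [0.52039083 0.04731417 1.15047395]
[[-7.97738954e-04 -9.59767898e-01 -2.80793423e-01  7.57860276e-02]
 [ 9.99998039e-01 -1.27463312e-03  1.51575689e-03 -1.36728108e-05]
 [-1.81268340e-03 -2.80791663e-01  9.59767032e-01 -1.62830083e-01]
 [ 0.00000000e+00  0.00000000e+00  0.00000000e+00  1.00000000e+00]]
```

View pics/scene0.png

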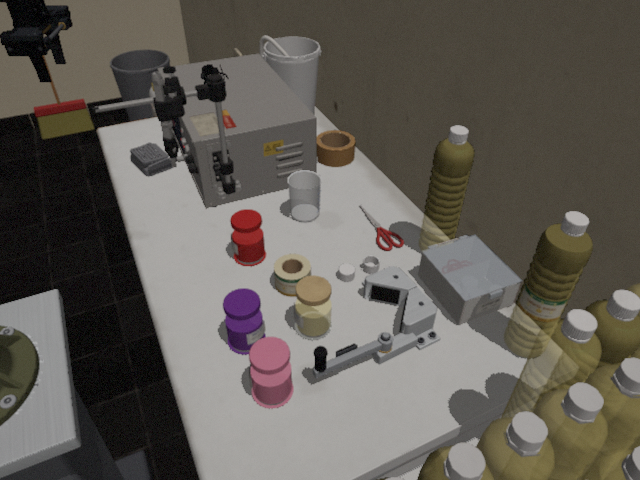

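View pics/top0.png

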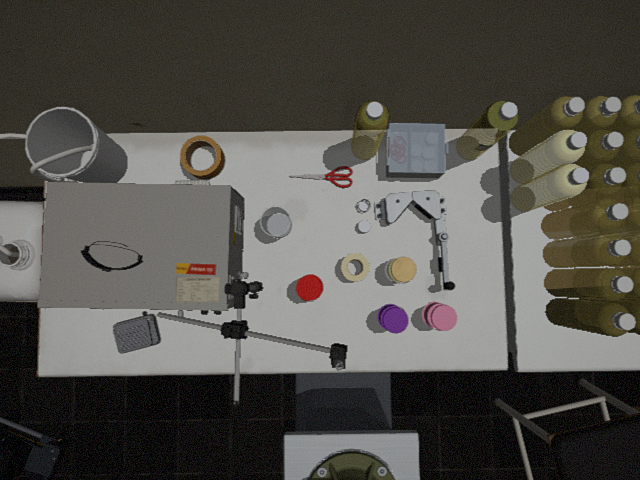

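Run:
```python
import cv2
t=cv2.imread('pics/top0.png');s=cv2.imread('pics/scene0.png')
cv2.imwrite('pics/tc.png',cv2.resize(t[170:340,330:480],None,fx=4,fy=3.5,interpolation=cv2.INTER_CUBIC)[:600])
cv2.imwrite('pics/tc.png',cv2.resize(t[175:325,335:485],None,fx=4,fy=4,interpolation=cv2.INTER_CUBIC))
cv2.imwrite('pics/sc.png',cv2.resize(s[240:420,220:460],None,fx=3.3,fy=3.3,interpolation=cv2.INTER_CUBIC))
```

```text
(no output)
```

View pics/tc.png

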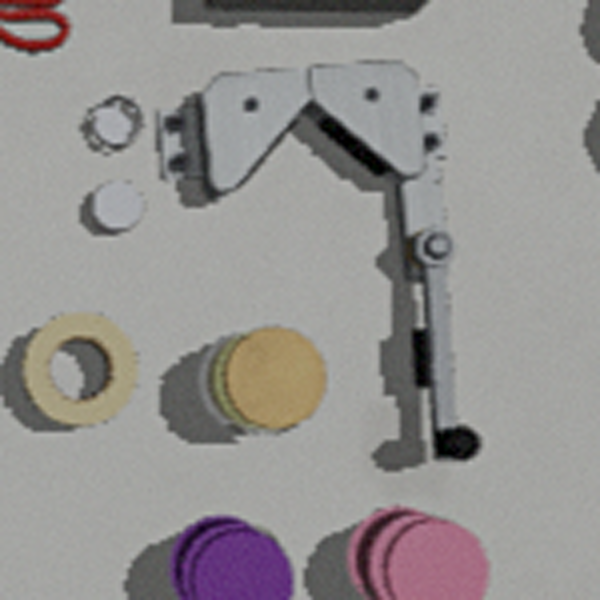

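View pics/sc.png

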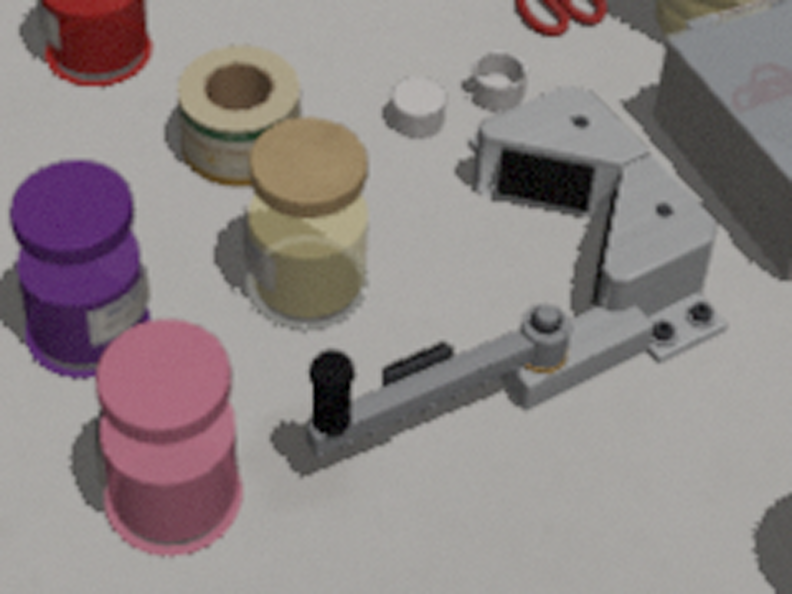

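View pics/wrist0.png

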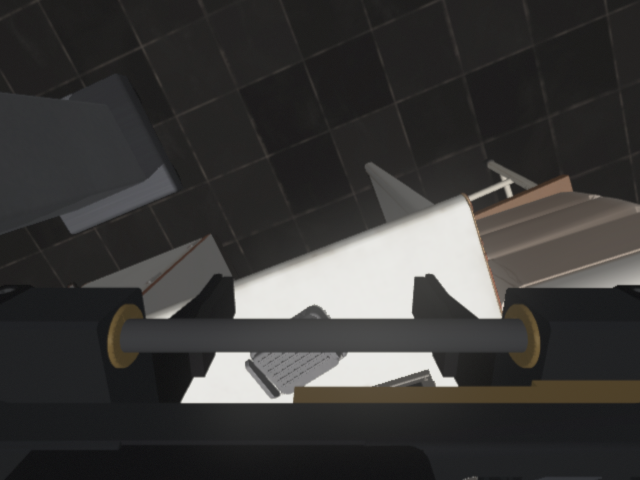

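Run:
```python
from h import *
T=grab('top');S=grab('scene')
c2=lambda x,y:(335+x/4-.4,175+y/4-.4)   # crop4->pix
s2=lambda x,y:(220+x/3.3-.35,240+y/3.3-.35)
def tri(a,b):
    def pr(d,u,v):
        p=ray(d,u,v,0);q=ray(d,u,v,.2);return p,(q-p)/np.linalg.norm(q-p)
    p,u=pr(T,*a);q,w=pr(S,*b)
    A=np.stack([u,-w],1);s=np.linalg.lstsq(A,q-p,rcond=None)[0]
    return (p+s[0]*u+q+s[1]*w)/2,np.linalg.norm(p+s[0]*u-q-s[1]*w)
hs=cv2.cvtColor(T['color'],cv2.COLOR_RGB2HSV)
m=cv2.inRange(hs,(12,85,120),(26,255,255));n,l,st,ce=cv2.connectedComponentsWithStats(m)
for i in range(1,n):
    if st[i,4]>100:print('top lid',st[i],ce[i],ray(T,*ce[i],.094))
hs=cv2.cvtColor(S['color'],cv2.COLOR_RGB2HSV)
print('jar lid tri',tri(c2(276,378),s2(308,152)))
print('holeL',ray(T,*c2(250,104),.046),tri(c2(250,104),s2(580,122)))
print('holeR',ray(T,*c2(372,95),.046),tri(c2(372,95),s2(664,210)))
print('pin',ray(T,*c2(436,245),.05),tri(c2(436,245),s2(545,317)))
print('handle',ray(T,*c2(461,443),.084),tri(c2(461,443),s2(332,363)))
print('apex',ray(T,*c2(310,98),.046))
for n,p in dict(bl=(210,75),br=(413,62),fl=(222,193),fr=(395,178)).items():print(n,ray(T,*c2(*p),.046))
print('roll',ray(T,*c2(80,370),.045),'pink',ray(T,*c2(437,570),.094),'purple',ray(T,*c2(240,580),.094),'caps',ray(T,*c2(113,205),.02))
for q in((338,355),(237,403)):print('rod',ray(T,*q,.30),ray(T,*q,.38))
```

```text
top lid [180 136  41  39 469] [200.1641791  154.95735608] [0.80160798 0.33589945 0.094     ]
top lid [391 257  25  25 472] [403.27118644 269.03177966] [ 0.53466206 -0.12094797  0.094     ]
top lid [176 263  15  11 126] [182.         267.61111111] [0.5452533  0.37458709 0.094     ]
jar lid tri (array([ 0.53496095, -0.12122848,  0.09809378]), np.float64(0.0011080464616319483))
holeL [ 0.69739692 -0.11849235  0.046     ] (array([ 0.69751161, -0.11850686,  0.0466218 ]), np.float64(0.0004696334082705433))
holeR [ 0.70172364 -0.19100651  0.046     ] (array([ 0.70193161, -0.19093975,  0.04744694]), np.float64(0.0009877908734602294))
pin [ 0.61157085 -0.2248546   0.05      ] (array([ 0.61152627, -0.22495984,  0.04937977]), np.float64(0.0002112790515328484))
handle [ 0.49649764 -0.22661753  0.084     ] (array([ 0.49702191, -0.22736165,  0.08199314]), np.float64(0.0012236294987162046))
apex [ 0.70046666 -0.15417343  0.046     ]
bl [ 0.71512483 -0.09521569  0.046     ]
br [ 0.72116423 -0.21600633  0.046     ]
fl [ 0.64458111 -0.1005286   0.046     ]
fr [ 0.65198502 -0.20300198  0.046     ]
roll [ 0.54155196 -0.01471456  0.045     ] pink [ 0.42673613 -0.20816741  0.094     ] purple [ 0.4229022  -0.09854528  0.094     ] caps [ 0.64118858 -0.03798275  0.02      ]
rod [0.38124267 0.03212029 0.3       ] [0.39433167 0.0335495  0.38      ]
rod [0.30085914 0.21138393 0.3       ] [0.32150943 0.19595068 0.38      ]
```

>>> carry_out --plan '[{"dz": -1, "fingers": 1}, {"dz": -1, "fingers": 1}, {"dz": -1, "fingers": 1}, {"dz": -1, "fingers": 1}, {"dz": -1, "fingers": 1}, {"dz": -1, "fingers": 1}, {"dz": -1, "fingers": 1}, {"dz": -1, "fingers": 1}, {"dz": -1, "fingers": 1}]' --force 10

```text
validation failed for argument at $.pl...
```

```bash
cat >> h.py <<'E'
def plan(p,yaw,pts,rot=9.0,step=0.03,nd=2):
    """pts: list of (x,y,z,yaw). tool pointing down. prints rounded rows; returns final commanded pose"""
    p=np.array(p,float);out=[]
    for t in pts:
        t=np.array(t,float)
        d=t[:3]-p; n0=max(np.abs(d[2])/step,np.hypot(*d[:2])/step,abs(t[3]-yaw)/rot); n=max(1,int(np.ceil(n0-1e-6)))
        for i in range(n):
            k=n-i; d=(t[:3]-p)/k; a=(t[3]-yaw)/k
            c,s=np.cos(np.radians(yaw)),np.sin(np.radians(yaw))
            X=np.array([c,s]);Y=np.array([s,-c])
            r=[round(float(X@d[:2])/.03,nd),round(float(Y@d[:2])/.03,nd),round(-d[2]/.03,nd),round(-a/10,nd)]
            out.append(r)
            p[:2]+=.03*(r[0]*X+r[1]*Y);p[2]-=.03*r[2];yaw-=10*r[3]
        
    for i in range(0,len(out),12):
        print('--');print(','.join('{"fingers":1,"dx":%g,"dy":%g,"dz":%g,"rz":%g}'%tuple(r) for r in out[i:i+12]))
    print('end',p.round(4),round(yaw,2)); return p,yaw
E
python3 - <<'E'
from h import *
o=sensors.get_obs();print(o['tool_pos'],o['tool_rot'],o['qpos'],o['time_s'])
pts=[]
for a,yw in((50,125),(30,80),(10,35),(-12.5,-17.6)):
    r=.58;pts.append((r*np.cos(np.radians(a)),r*np.sin(np.radians(a)),.49,yw))
plan(o['tool_pos'],o['tool_rot'][2],pts)
E
```

```text
[0.24213205 0.60295186 0.22204057] [-1.79949019e+02  3.56240428e-03  1.58125790e+02] [-67.31654948  18.41634086  -4.01514936  83.13820796   1.29421726
  78.54156983  -3.25917878] 0.25
--
{"fingers":1,"dx":-0.67,"dy":-0.36,"dz":-0.99,"rz":0.37},{"fingers":1,"dx":-0.69,"dy":-0.32,"dz":-0.99,"rz":0.37},{"fingers":1,"dx":-0.71,"dy":-0.28,"dz":-0.99,"rz":0.37},{"fingers":1,"dx":-0.73,"dy":-0.23,"dz":-0.99,"rz":0.37},{"fingers":1,"dx":-0.74,"dy":-0.18,"dz":-0.99,"rz":0.37},{"fingers":1,"dx":-0.75,"dy":-0.14,"dz":-1,"rz":0.37},{"fingers":1,"dx":-0.75,"dy":-0.09,"dz":-0.99,"rz":0.36},{"fingers":1,"dx":-0.76,"dy":-0.04,"dz":-1,"rz":0.37},{"fingers":1,"dx":-0.76,"dy":0.02,"dz":-0.99,"rz":0.36},{"fingers":1,"dx":-0.96,"dy":0.08,"dz":-0,"rz":0.64},{"fingers":1,"dx":-0.94,"dy":0.19,"dz":-0,"rz":0.64},{"fingers":1,"dx":-0.91,"dy":0.29,"dz":-0,"rz":0.64}
--
{"fingers":1,"dx":-0.87,"dy":0.39,"dz":-0,"rz":0.65},{"fingers":1,"dx":-0.83,"dy":0.49,"dz":-0,"rz":0.64},{"fingers":1,"dx":-0.76,"dy":0.58,"dz":-0,"rz":0.65},{"fingers":1,"dx":-0.7,"dy":0.67,"dz":-0,"rz":0.64},{"fingers":1,"dx":-0.83,"dy":0.48,"dz":-0,"rz":0.64},{"fingers":1,"dx":-0.77,"dy":0.57,"dz":-0,"rz":0.64},{"fingers":1,"dx":-0.7,"dy":0.65,"dz":-0,"rz":0.64},{"fingers":1,"dx":-0.63,"dy":0.72,"dz":-0,"rz":0.65},{"fingers":1,"dx":-0.54,"dy":0.79,"dz":-0,"rz":0.64},{"fingers":1,"dx":-0.45,"dy":0.85,"dz":-0,"rz":0.65},{"fingers":1,"dx":-0.35,"dy":0.9,"dz":-0,"rz":0.64},{"fingers":1,"dx":-0.56,"dy":0.76,"dz":-0,"rz":0.66}
--
{"fingers":1,"dx":-0.47,"dy":0.82,"dz":-0,"rz":0.66},{"fingers":1,"dx":-0.37,"dy":0.87,"dz":-0,"rz":0.66},{"fingers":1,"dx":-0.27,"dy":0.9,"dz":-0,"rz":0.66},{"fingers":1,"dx":-0.16,"dy":0.93,"dz":-0,"rz":0.66},{"fingers":1,"dx":-0.05,"dy":0.94,"dz":-0,"rz":0.65},{"fingers":1,"dx":0.05,"dy":0.94,"dz":-0,"rz":0.66},{"fingers":1,"dx":0.16,"dy":0.93,"dz":-0,"rz":0.65}
end [ 0.5663 -0.1256  0.4899] -17.57
```

>>> carry_out --plan '[{"fingers": 1, "dx": 0, "dy": 0, "dz": -1, "rx": 0, "ry": 0, "rz": 0}, {"fingers": 1, "dx": 0, "dy": 0, "dz": -1, "rx": 0, "ry": 0, "rz": 0}, {"fingers": 1, "dx": 0, "dy": 0, "dz": -1, "rx": 0, "ry": 0, "rz": 0}, {"fingers": 1, "dx": 0, "dy": 0, "dz": -1, "rx": 0, "ry": 0, "rz": 0}, {"fingers": 1, "dx": 0, "dy": 0, "dz": -1, "rx": 0, "ry": 0, "rz": 0}, {"fingers": 1, "dx": 0, "dy": 0, "dz": -1, "rx": 0, "ry": 0, "rz": 0}, {"fingers": 1, "dx": 0, "dy": 0, "dz": -1, "rx": 0, "ry": 0, "rz": 0}, {"fingers": 1, "dx": 0, "dy": 0, "dz": -1, "rx": 0, "ry": 0, "rz": 0}, {"fingers": 1, "dx": 0, "dy": 0, "dz": -1, "rx": 0, "ry": 0, "rz": 0}]' --force 10

```text
time_s: 1.38
tool_pos: [0.2422, 0.6031, 0.4935]
tool_rot: [180.0, 0.0, 158.1]
force: [0.3, -0.2, -0.3]
grip_width: 0.0057
```

```bash
sed -i 's/"rz":%g}/"rx":0,"ry":0,"rz":%g}/; s/out\.append(r)/r=[v+0.0 for v in r];out.append(r)/' h.py
python3 - <<'E'
from h import *
o=sensors.get_obs()
pts=[]
for a,yw in((50,120),(30,75),(10,30),(-12.5,-17.6)):
    r=.58;pts.append((r*np.cos(np.radians(a)),r*np.sin(np.radians(a)),.49,yw))
plan(o['tool_pos'],o['tool_rot'][2],pts,nd=1)
E
```

```text
--
{"fingers":1,"dx":-0.9,"dy":-0.5,"dz":0,"rx":0,"ry":0,"rz":0.5},{"fingers":1,"dx":-0.9,"dy":-0.4,"dz":0,"rx":0,"ry":0,"rz":0.6},{"fingers":1,"dx":-0.9,"dy":-0.3,"dz":0,"rx":0,"ry":0,"rz":0.5},{"fingers":1,"dx":-1,"dy":-0.2,"dz":0,"rx":0,"ry":0,"rz":0.6},{"fingers":1,"dx":-1,"dy":-0.1,"dz":0,"rx":0,"ry":0,"rz":0.5},{"fingers":1,"dx":-0.9,"dy":0,"dz":0.1,"rx":0,"ry":0,"rz":0.6},{"fingers":1,"dx":-1,"dy":0,"dz":0,"rx":0,"ry":0,"rz":0.5},{"fingers":1,"dx":-0.9,"dy":0.2,"dz":0,"rx":0,"ry":0,"rz":0.6},{"fingers":1,"dx":-0.9,"dy":0.3,"dz":0,"rx":0,"ry":0,"rz":0.7},{"fingers":1,"dx":-0.9,"dy":0.4,"dz":0,"rx":0,"ry":0,"rz":0.6},{"fingers":1,"dx":-0.8,"dy":0.4,"dz":0,"rx":0,"ry":0,"rz":0.7},{"fingers":1,"dx":-0.8,"dy":0.6,"dz":0,"rx":0,"ry":0,"rz":0.6}
--
{"fingers":1,"dx":-0.7,"dy":0.6,"dz":0,"rx":0,"ry":0,"rz":0.7},{"fingers":1,"dx":-0.7,"dy":0.7,"dz":0,"rx":0,"ry":0,"rz":0.6},{"fingers":1,"dx":-0.8,"dy":0.6,"dz":0,"rx":0,"ry":0,"rz":0.6},{"fingers":1,"dx":-0.7,"dy":0.6,"dz":0,"rx":0,"ry":0,"rz":0.7},{"fingers":1,"dx":-0.6,"dy":0.7,"dz":0,"rx":0,"ry":0,"rz":0.6},{"fingers":1,"dx":-0.6,"dy":0.8,"dz":0,"rx":0,"ry":0,"rz":0.7},{"fingers":1,"dx":-0.5,"dy":0.8,"dz":0,"rx":0,"ry":0,"rz":0.6},{"fingers":1,"dx":-0.4,"dy":0.9,"dz":0,"rx":0,"ry":0,"rz":0.7},{"fingers":1,"dx":-0.2,"dy":0.9,"dz":0,"rx":0,"ry":0,"rz":0.6},{"fingers":1,"dx":-0.5,"dy":0.8,"dz":0,"rx":0,"ry":0,"rz":0.6},{"fingers":1,"dx":-0.4,"dy":0.9,"dz":0,"rx":0,"ry":0,"rz":0.6},{"fingers":1,"dx":-0.3,"dy":0.9,"dz":0,"rx":0,"ry":0,"rz":0.6}
--
{"fingers":1,"dx":-0.2,"dy":0.9,"dz":0,"rx":0,"ry":0,"rz":0.6},{"fingers":1,"dx":-0.1,"dy":0.9,"dz":0,"rx":0,"ry":0,"rz":0.6},{"fingers":1,"dx":0,"dy":1,"dz":0,"rx":0,"ry":0,"rz":0.6},{"fingers":1,"dx":0,"dy":0.9,"dz":0,"rx":0,"ry":0,"rz":0.6},{"fingers":1,"dx":0.2,"dy":1,"dz":0,"rx":0,"ry":0,"rz":0.6}
end [ 0.5664 -0.1268  0.4905] -17.88
```

>>> carry_out --plan '[{"fingers": 1, "dx": -0.9, "dy": -0.5, "dz": 0, "rx": 0, "ry": 0, "rz": 0.5}, {"fingers": 1, "dx": -0.9, "dy": -0.4, "dz": 0, "rx": 0, "ry": 0, "rz": 0.6}, {"fingers": 1, "dx": -0.9, "dy": -0.3, "dz": 0, "rx": 0, "ry": 0, "rz": 0.5}]'

```text
time_s: 1.75
tool_pos: [0.2987, 0.5333, 0.4925]
tool_rot: [-180.0, 0.0, 142.0]
force: [0.6, -0.4, 0.2]
grip_width: 0.0006
```

Signs are right; on with the arc.

>>> carry_out --plan '[{"fingers": 1, "dx": -1, "dy": -0.2, "dz": 0, "rx": 0, "ry": 0, "rz": 0.6}, {"fingers": 1, "dx": -1, "dy": -0.1, "dz": 0, "rx": 0, "ry": 0, "rz": 0.5}, {"fingers": 1, "dx": -0.9, "dy": 0, "dz": 0.1, "rx": 0, "ry": 0, "rz": 0.6}, {"fingers": 1, "dx": -1, "dy": 0, "dz": 0, "rx": 0, "ry": 0, "rz": 0.5}, {"fingers": 1, "dx": -0.9, "dy": 0.2, "dz": 0, "rx": 0, "ry": 0, "rz": 0.6}, {"fingers": 1, "dx": -0.9, "dy": 0.3, "dz": 0, "rx": 0, "ry": 0, "rz": 0.7}, {"fingers": 1, "dx": -0.9, "dy": 0.4, "dz": 0, "rx": 0, "ry": 0, "rz": 0.6}, {"fingers": 1, "dx": -0.8, "dy": 0.4, "dz": 0, "rx": 0, "ry": 0, "rz": 0.7}, {"fingers": 1, "dx": -0.8, "dy": 0.6, "dz": 0, "rx": 0, "ry": 0, "rz": 0.6}]'

```text
time_s: 2.88
tool_pos: [0.4668, 0.3342, 0.4898]
tool_rot: [180.0, -0.0, 87.9]
force: [0.2, 0.4, 0.1]
grip_width: 0.0005
```

>>> carry_out --plan '[{"fingers": 1, "dx": -0.7, "dy": 0.6, "dz": 0, "rx": 0, "ry": 0, "rz": 0.7}, {"fingers": 1, "dx": -0.7, "dy": 0.7, "dz": 0, "rx": 0, "ry": 0, "rz": 0.6}, {"fingers": 1, "dx": -0.8, "dy": 0.6, "dz": 0, "rx": 0, "ry": 0, "rz": 0.6}, {"fingers": 1, "dx": -0.7, "dy": 0.6, "dz": 0, "rx": 0, "ry": 0, "rz": 0.7}, {"fingers": 1, "dx": -0.6, "dy": 0.7, "dz": 0, "rx": 0, "ry": 0, "rz": 0.6}, {"fingers": 1, "dx": -0.6, "dy": 0.8, "dz": 0, "rx": 0, "ry": 0, "rz": 0.7}, {"fingers": 1, "dx": -0.5, "dy": 0.8, "dz": 0, "rx": 0, "ry": 0, "rz": 0.6}, {"fingers": 1, "dx": -0.4, "dy": 0.9, "dz": 0, "rx": 0, "ry": 0, "rz": 0.7}, {"fingers": 1, "dx": -0.2, "dy": 0.9, "dz": 0, "rx": 0, "ry": 0, "rz": 0.6}, {"fingers": 1, "dx": -0.5, "dy": 0.8, "dz": 0, "rx": 0, "ry": 0, "rz": 0.6}, {"fingers": 1, "dx": -0.4, "dy": 0.9, "dz": 0, "rx": 0, "ry": 0, "rz": 0.6}, {"fingers": 1, "dx": -0.3, "dy": 0.9, "dz": 0, "rx": 0, "ry": 0, "rz": 0.6}]'

```text
time_s: 4.38
tool_pos: [0.5694, 0.0137, 0.4898]
tool_rot: [-180.0, -0.0, 11.8]
force: [0.7, 0.3, 0.8]
grip_width: 0.0006
```

>>> carry_out --plan '[{"fingers": 1, "dx": -0.2, "dy": 0.9, "dz": 0, "rx": 0, "ry": 0, "rz": 0.6}, {"fingers": 1, "dx": -0.1, "dy": 0.9, "dz": 0, "rx": 0, "ry": 0, "rz": 0.6}, {"fingers": 1, "dx": 0, "dy": 1, "dz": 0, "rx": 0, "ry": 0, "rz": 0.6}, {"fingers": 1, "dx": 0, "dy": 0.9, "dz": 0, "rx": 0, "ry": 0, "rz": 0.6}, {"fingers": 1, "dx": 0.2, "dy": 1, "dz": 0, "rx": 0, "ry": 0, "rz": 0.6}]'

```text
time_s: 5.0
tool_pos: [0.5658, -0.1281, 0.4899]
tool_rot: [-180.0, -0.0, -18.1]
force: [0.2, 0.2, 0.1]
grip_width: 0.0004
```

Run:
```python
from h import *
o=sensors.get_obs();print(o['qpos'])
d=grab('wrist','wrist1.png')
plan(o['tool_pos'],o['tool_rot'][2],[(.480,-.104,.30,-17.6),(.480,-.104,.13,-17.6)],nd=2)
```

```text
[-22.20882087  12.52579205  42.33025753  63.38275037  -8.84035334
 107.07895192 -91.30188217]
--
{"fingers":1,"dx":-0.42,"dy":0.02,"dz":0.9,"rx":0,"ry":0,"rz":-0.01},{"fingers":1,"dx":-0.42,"dy":0.02,"dz":0.9,"rx":0,"ry":0,"rz":-0.01},{"fingers":1,"dx":-0.43,"dy":0.02,"dz":0.91,"rx":0,"ry":0,"rz":-0.01},{"fingers":1,"dx":-0.42,"dy":0.01,"dz":0.9,"rx":0,"ry":0,"rz":-0.01},{"fingers":1,"dx":-0.43,"dy":0.01,"dz":0.91,"rx":0,"ry":0,"rz":0},{"fingers":1,"dx":-0.42,"dy":0.02,"dz":0.9,"rx":0,"ry":0,"rz":-0.01},{"fingers":1,"dx":-0.43,"dy":0.01,"dz":0.91,"rx":0,"ry":0,"rz":0},{"fingers":1,"dx":0,"dy":0,"dz":0.94,"rx":0,"ry":0,"rz":0},{"fingers":1,"dx":0,"dy":0,"dz":0.95,"rx":0,"ry":0,"rz":0},{"fingers":1,"dx":0,"dy":0,"dz":0.94,"rx":0,"ry":0,"rz":0},{"fingers":1,"dx":0,"dy":0,"dz":0.95,"rx":0,"ry":0,"rz":0},{"fingers":1,"dx":0,"dy":0,"dz":0.94,"rx":0,"ry":0,"rz":0}
--
{"fingers":1,"dx":0,"dy":0,"dz":0.95,"rx":0,"ry":0,"rz":0}
end [ 0.48   -0.1039  0.1299] -17.62
```

View pics/wrist1.png

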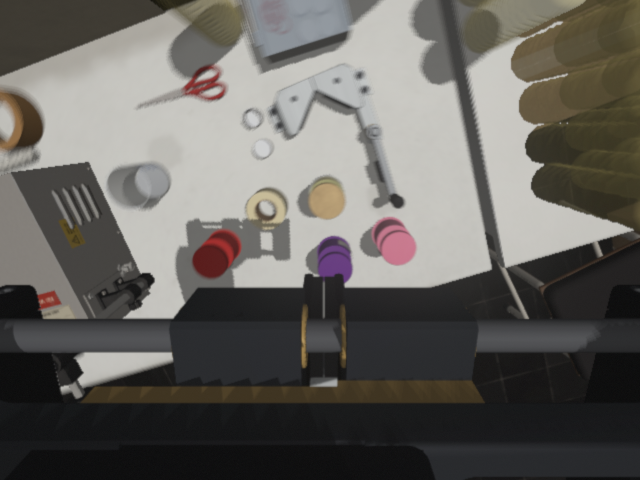

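>>> carry_out --plan '[{"fingers": 1, "dx": -0.42, "dy": 0.02, "dz": 0.9, "rx": 0, "ry": 0, "rz": -0.05}, {"fingers": 1, "dx": -0.42, "dy": 0.02, "dz": 0.9, "rx": 0, "ry": 0, "rz": 0}, {"fingers": 1, "dx": -0.43, "dy": 0.02, "dz": 0.9, "rx": 0, "ry": 0, "rz": 0}, {"fingers": 1, "dx": -0.42, "dy": 0.01, "dz": 0.9, "rx": 0, "ry": 0, "rz": 0}, {"fingers": 1, "dx": -0.43, "dy": 0.01, "dz": 0.9, "rx": 0, "ry": 0, "rz": 0}, {"fingers": 1, "dx": -0.42, "dy": 0.02, "dz": 0.9, "rx": 0, "ry": 0, "rz": 0}, {"fingers": 1, "dx": -0.43, "dy": 0.01, "dz": 0.9, "rx": 0, "ry": 0, "rz": 0}, {"fingers": 1, "dx": 0, "dy": 0, "dz": 0.5, "rx": 0, "ry": 0, "rz": 0}]'

```text
time_s: 6.05
tool_pos: [0.4793, -0.1032, 0.2846]
tool_rot: [-179.9, 0.1, -17.4]
force: [0.3, 0.6, -0.9]
grip_width: 0.0006
```

Run:
```python
from h import *
o=sensors.get_obs();print(o['qpos'],o['tool_pos'])
grab('scene','s2.png');grab('top','t2.png')
```

```text
[ -30.29854263   -4.64774736   37.53423962  100.63250421    2.77407508
   83.10707217 -100.58171724] [ 0.47933271 -0.10323563  0.28459175]
```

View pics/s2.png

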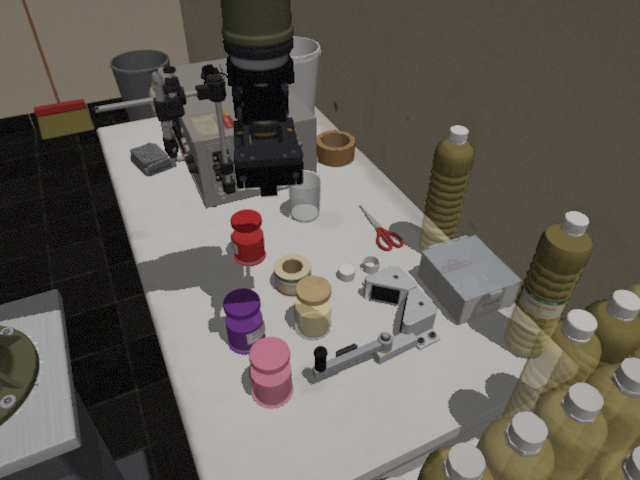

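View pics/t2.png

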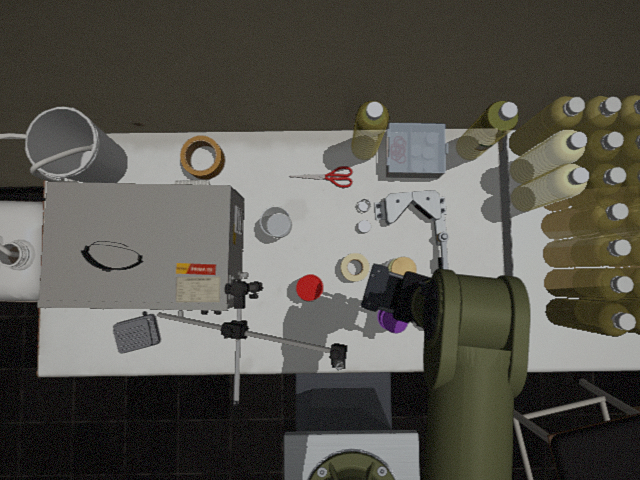

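>>> carry_out --plan '[{"fingers": 1, "dx": 0, "dy": 0, "dz": 1, "rx": 0, "ry": 0, "rz": 0}, {"fingers": 1, "dx": 0, "dy": 0, "dz": 1, "rx": 0, "ry": 0, "rz": 0}, {"fingers": 1, "dx": 0, "dy": 0, "dz": 1, "rx": 0, "ry": 0, "rz": 0}, {"fingers": 1, "dx": 0, "dy": 0, "dz": 1, "rx": 0, "ry": 0, "rz": 0}, {"fingers": 1, "dx": 0, "dy": 0, "dz": 1, "rx": 0, "ry": 0, "rz": 0}, {"fingers": 1, "dx": 0, "dy": 0, "dz": 0.7, "rx": 0, "ry": 0, "rz": 0}, {"fingers": 1, "dx": 0, "dy": 0, "dz": 0, "rx": 0, "ry": 0, "rz": 0}]'

```text
time_s: 7.02
tool_pos: [0.4804, -0.1036, 0.1141]
tool_rot: [179.9, 0.1, -17.4]
force: [0.2, -0.3, 0.5]
grip_width: 0.0005
```

Run:
```python
from h import *
o=sensors.get_obs();print(o['qpos'],o['tool_pos'])
s=grab('scene');cv2.imwrite('pics/s3.png',cv2.resize(s['color'][200:420,200:460,::-1],None,fx=2.7,fy=2.7));grab('wrist','w3.png')
print(proj(s,o['tool_pos']))
```

```text
[-28.8008759    4.02189639  39.50643766 114.035756    -2.78019101
  62.97795402 -95.50164191] [ 0.48038955 -0.10355734  0.11410019]
[276.12326206 281.96800248]
```

View pics/s3.png

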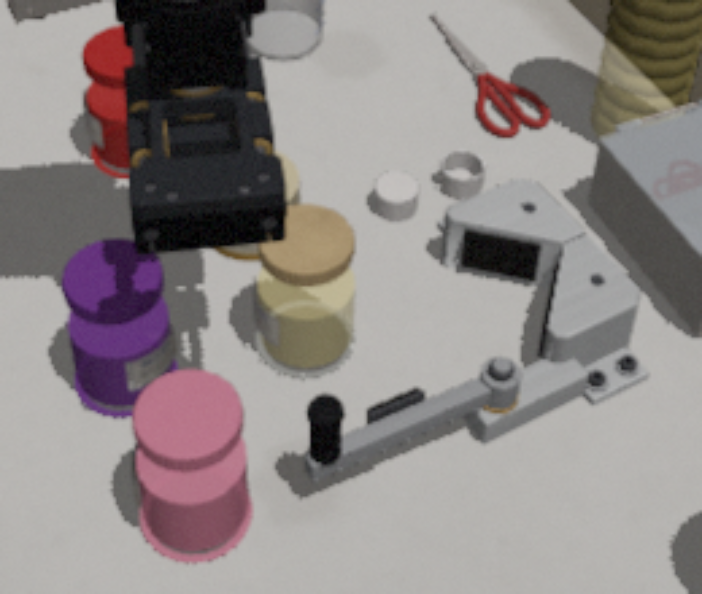

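View pics/w3.png

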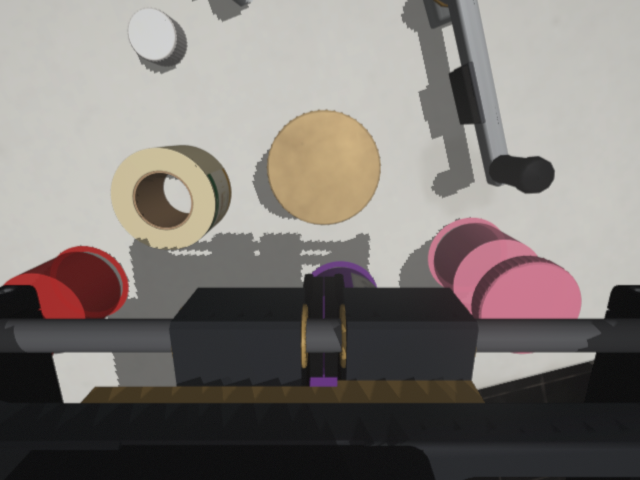

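Run:
```python
from h import *
from scipy.spatial.transform import Rotation as Ro
o=sensors.get_obs()
d=grab('wrist');K=np.array(d['mtx']);M=np.array(d['tool_from_camera'])
R=Ro.from_euler('xyz',o['tool_rot'],degrees=True).as_matrix();p=np.array(o['tool_pos'])
def wr(u,v,z):
    w=R@M[:3,:3]@np.linalg.inv(K)@np.array([u,v,1]);c=R@M[:3,3]+p;return c+(z-c[2])/w[2]*w
q=np.linalg.inv(M)@[0,0,0,1];q=K@q[:3];print('tcp px',q[:2]/q[2],K[0,0])
for n,u,v,z in(('jar',324,167,.094),('jar near edge',324,224,.094),('purple far edge',342,262,.094),('handle',537,174,.084)):
    w=wr(u,v,z);print(n,w,(R.T@(w-p))*1000)
```

```text
tcp px [323.81455628 296.37000113] 363.4699139631501
jar [ 0.53943631 -0.12176499  0.094     ] [60.51040155  0.1074975  21.87143878]
jar near edge [ 0.51130646 -0.11294518  0.094     ] [31.03032395  0.09944525 21.81847644]
purple far edge [ 0.48819115 -0.11589045  0.094     ] [ 9.85229857  9.81963009 21.78099483]
handle [ 0.50115941 -0.22828286  0.084     ] [ 55.80565933 113.19631381  31.86958052]
```

>>> carry_out --plan '[{"fingers": 1, "dx": 0, "dy": 0, "dz": 0.6, "rx": 0, "ry": 0, "rz": 0}, {"fingers": 1, "dx": 0, "dy": 0, "dz": 0.6, "rx": 0, "ry": 0, "rz": 0}, {"fingers": 1, "dx": 0, "dy": 0, "dz": 0.6, "rx": 0, "ry": 0, "rz": 0}, {"fingers": 1, "dx": 0, "dy": 0, "dz": 0.6, "rx": 0, "ry": 0, "rz": 0}, {"fingers": 1, "dx": 0, "dy": 0, "dz": 0.2, "rx": 0, "ry": 0, "rz": 0}, {"fingers": 1, "dx": 0.2, "dy": 0, "dz": 0, "rx": 0, "ry": 0, "rz": 0}, {"fingers": 1, "dx": 0.2, "dy": 0, "dz": 0, "rx": 0, "ry": 0, "rz": 0}]'

```text
time_s: 8.05
tool_pos: [0.4932, -0.1069, 0.0373]
tool_rot: [-180.0, -0.1, -17.4]
force: [1.6, -0.2, 0.3]
grip_width: 0.0007
```

Run:
```python
from h import *
s=grab('scene');cv2.imwrite('pics/s4.png',cv2.resize(s['color'][200:420,200:460,::-1],None,fx=2.7,fy=2.7));grab('wrist','w4.png')
```

```text
(no output)
```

View pics/s4.png

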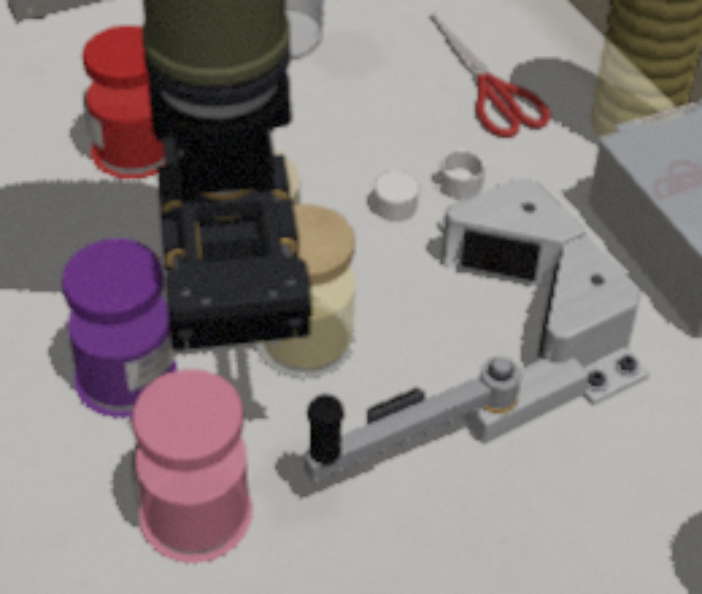

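View pics/w4.png

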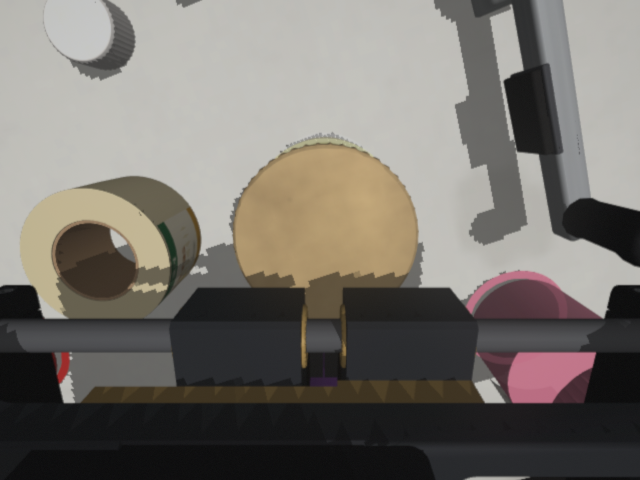

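>>> carry_out --plan '[{"fingers": 1, "dx": 0.1, "dy": 0, "dz": 0, "rx": 0, "ry": 0, "rz": 0}, {"fingers": 1, "dx": 0.2, "dy": 0, "dz": 0, "rx": 0, "ry": 0, "rz": 0}, {"fingers": 1, "dx": 0.25, "dy": 0, "dz": 0, "rx": 0, "ry": 0, "rz": 0}, {"fingers": 1, "dx": 0.25, "dy": 0, "dz": 0, "rx": 0, "ry": 0, "rz": 0}, {"fingers": 1, "dx": 0.25, "dy": 0, "dz": 0, "rx": 0, "ry": 0, "rz": 0}, {"fingers": 1, "dx": 0.25, "dy": 0, "dz": 0, "rx": 0, "ry": 0, "rz": 0}, {"fingers": 1, "dx": 0.25, "dy": 0, "dz": 0, "rx": 0, "ry": 0, "rz": 0}, {"fingers": 1, "dx": 0.2, "dy": 0, "dz": 0, "rx": 0, "ry": 0, "rz": 0}, {"fingers": 1, "dx": 0.1, "dy": 0, "dz": 0, "rx": 0, "ry": 0, "rz": 0}]'

```text
time_s: 9.28
tool_pos: [0.5453, -0.1235, 0.0365]
tool_rot: [180.0, -0.0, -17.4]
force: [-1.3, 0.4, 0.3]
grip_width: 0.0
```

Run:
```python
from h import *
o=sensors.get_obs();print(o['qpos'],o['force'])
s=grab('scene');cv2.imwrite('pics/s5.png',cv2.resize(s['color'][200:420,200:460,::-1],None,fx=2.7,fy=2.7));grab('wrist','w5.png')
```

```text
[-22.40323581  19.87770768  37.80955693 108.86038236 -14.53962084
  56.05037612 -85.42355803] [-1.27673009  0.37564754  0.30204297]
```

View pics/s5.png

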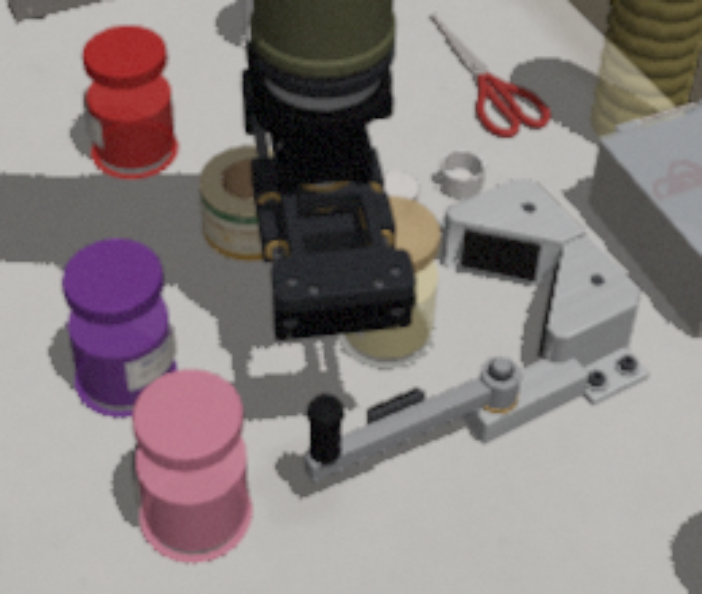

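View pics/w5.png

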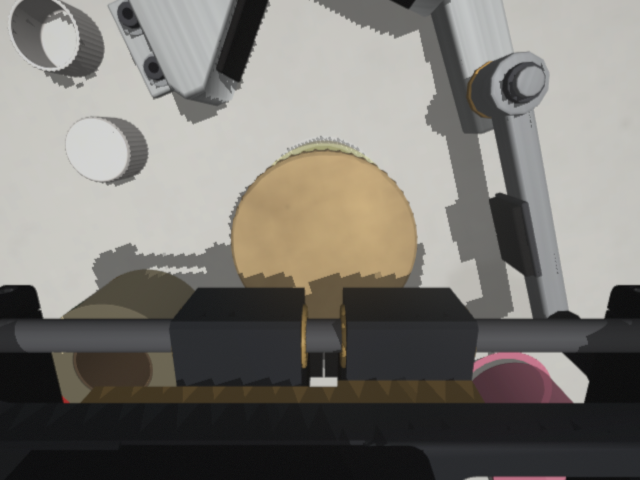

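>>> carry_out --plan '[{"fingers": 1, "dx": 0.1, "dy": 0, "dz": 0, "rx": 0, "ry": 0, "rz": 0}, {"fingers": 1, "dx": 0.2, "dy": 0, "dz": 0, "rx": 0, "ry": 0, "rz": 0}, {"fingers": 1, "dx": 0.25, "dy": 0, "dz": 0, "rx": 0, "ry": 0, "rz": 0}, {"fingers": 1, "dx": 0.25, "dy": 0, "dz": 0, "rx": 0, "ry": 0, "rz": 0}, {"fingers": 1, "dx": 0.25, "dy": 0, "dz": 0, "rx": 0, "ry": 0, "rz": 0}, {"fingers": 1, "dx": 0.25, "dy": 0, "dz": 0, "rx": 0, "ry": 0, "rz": 0}, {"fingers": 1, "dx": 0.25, "dy": 0, "dz": 0, "rx": 0, "ry": 0, "rz": 0}, {"fingers": 1, "dx": 0.15, "dy": 0, "dz": 0, "rx": 0, "ry": 0, "rz": 0}, {"fingers": 1, "dx": 0.1, "dy": 0, "dz": 0, "rx": 0, "ry": 0, "rz": 0}]'

```text
time_s: 10.5
tool_pos: [0.5966, -0.1395, 0.0366]
tool_rot: [-180.0, 0.0, -17.4]
force: [-2.8, 1.8, 1.6]
grip_width: 0.0003
```

Run:
```python
from h import *
o=sensors.get_obs();print(o['qpos'],o['force'])
s=grab('scene');cv2.imwrite('pics/s6.png',cv2.resize(s['color'][200:420,200:460,::-1],None,fx=2.7,fy=2.7));grab('wrist','w6.png')
t=grab('top');cv2.imwrite('pics/t6.png',cv2.resize(t['color'][175:325,335:485,::-1],None,fx=4,fy=4,interpolation=cv2.INTER_CUBIC))
```

```text
[-18.78146842  26.16451007  36.54084167 101.08258044 -17.9027199
  58.67060438 -82.98974637] [-2.83915306  1.76867491  1.64045002]
```

View pics/w6.png

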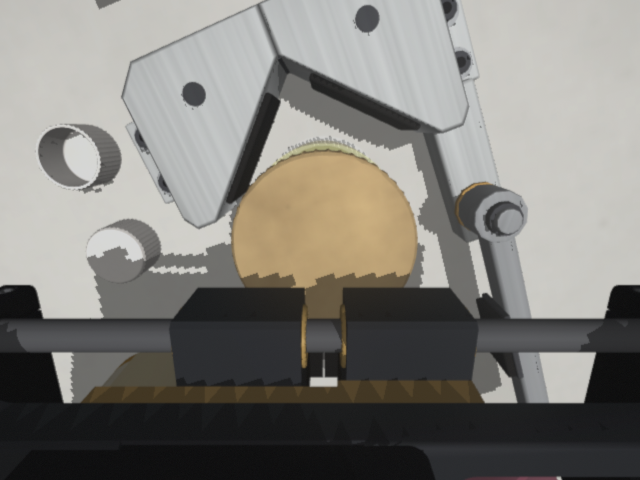

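View pics/t6.png

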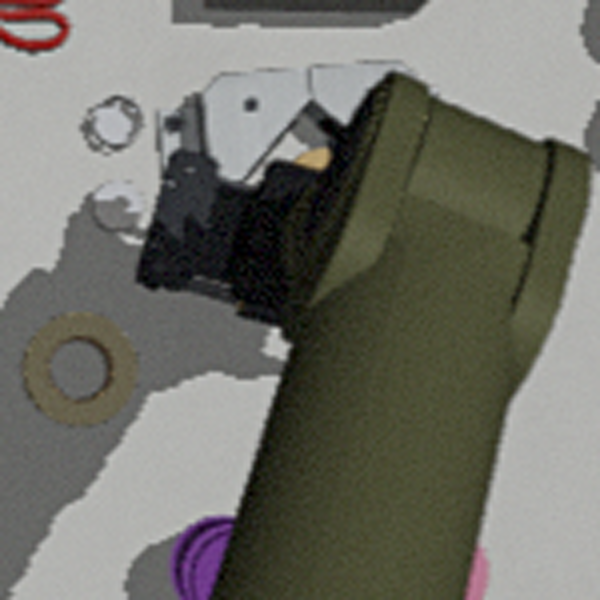

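```bash
cat >> h.py <<'E'
from scipy.spatial.transform import Rotation as Ro
def wsetup(fn=None):
    o=sensors.get_obs();d=grab('wrist',fn)
    K=np.array(d['mtx']);M=np.array(d['tool_from_camera'])
    R=Ro.from_euler('xyz',o['tool_rot'],degrees=True).as_matrix();p=np.array(o['tool_pos'])
    def wr(u,v,z):
        w=R@M[:3,:3]@np.linalg.inv(K)@np.array([u,v,1]);c=R@M[:3,3]+p;return c+(z-c[2])/w[2]*w
    return o,d,wr
def nestfrom(L,Rr,P):
    "holes L,R (world), pin P -> yaw, nest"
    v=L-Rr;yaw=np.arctan2(-v[0],v[1]);c,s=np.cos(yaw),np.sin(yaw);A=np.array([[c,-s],[s,c]])
    n1=P[:2]-A@[-.045,-.065]
    print('yaw',np.degrees(yaw),'nest(pin)',n1,'holes mid in nest',A.T@((L+Rr)[:2]/2-n1)); return yaw,n1,A
E
python3 - <<'E'
from h import *
o,d,wr=wsetup()
yaw,n,A=nestfrom(wr(193,94,.046),wr(367,18,.046),wr(508,218,.05))
c=np.array([np.cos(np.radians(-17.4)),np.sin(np.radians(-17.4))])
hs=cv2.cvtColor(d['color'],cv2.COLOR_RGB2HSV);m=cv2.inRange(hs,(10,85,120),(26,255,255));m[275:]=0
k,l,st,ce=cv2.connectedComponentsWithStats(m);i=1+st[1:,4].argmax();print(st[i])
pt=np.argwhere(l==i);e=np.array([[pt[pt[:,0]==r][:,1].min(),r] for r in range(165,240,5)]+[[pt[pt[:,0]==r][:,1].max(),r] for r in range(165,240,5)])
w=np.array([wr(u,v,.094)[:2] for u,v in e])
S=np.linalg.lstsq(np.c_[2*w,np.ones(len(w))],(w**2).sum(1),rcond=None)[0];print('lid c',S[:2],'r',np.sqrt(S[2]+S[0]**2+S[1]**2))
print('contact est',o['tool_pos'][:2]+.0415*c,'jar in nest',A.T@(S[:2]-n))
E
```

```text
yaw 3.979611494695027 nest(pin) [ 0.65463891 -0.15848087] holes mid in nest [0.04810364 0.00105809]
[  232   150   185   125 19127]
lid c [ 0.63939132 -0.15283751] r 0.027818180430986477
contact est [ 0.63639271 -0.15195784] jar in nest [-0.01481917  0.00668796]
```

>>> carry_out --plan '[{"fingers": 1, "dx": 0.1, "dy": 0, "dz": 0, "rx": 0, "ry": 0, "rz": 0}, {"fingers": 1, "dx": 0.1, "dy": 0.01, "dz": 0, "rx": 0, "ry": 0, "rz": 0}, {"fingers": 1, "dx": 0.1, "dy": 0.01, "dz": 0, "rx": 0, "ry": 0, "rz": 0}, {"fingers": 1, "dx": 0.05, "dy": 0.01, "dz": 0, "rx": 0, "ry": 0, "rz": 0}]'

```text
time_s: 11.2
tool_pos: [0.6064, -0.1434, 0.0366]
tool_rot: [-180.0, -0.0, -17.4]
force: [-2.0, 1.5, 0.3]
grip_width: 0.0004
```

>>> carry_out --plan '[{"fingers": 1, "dx": 0.05, "dy": 0, "dz": 0, "rx": 0, "ry": 0, "rz": 0}, {"fingers": 1, "dx": 0.05, "dy": 0, "dz": 0, "rx": 0, "ry": 0, "rz": 0}]'

```text
time_s: 11.45
tool_pos: [0.609, -0.1443, 0.0366]
tool_rot: [-180.0, 0.0, -17.4]
force: [-1.9, 1.1, 2.3]
grip_width: 0.0004
```

>>> carry_out --plan '[{"fingers": 1, "dx": 0.05, "dy": 0, "dz": 0, "rx": 0, "ry": 0, "rz": 0}, {"fingers": 1, "dx": 0.05, "dy": 0, "dz": 0, "rx": 0, "ry": 0, "rz": 0}]'

```text
time_s: 11.7
tool_pos: [0.6118, -0.1451, 0.0366]
tool_rot: [-180.0, 0.0, -17.4]
force: [-4.2, 2.6, 3.1]
grip_width: 0.0007
```

```bash
cat >> h.py <<'E'
def lid(d,wr,r0=165,r1=240):
    hs=cv2.cvtColor(d['color'],cv2.COLOR_RGB2HSV);m=cv2.inRange(hs,(10,85,120),(26,255,255));m[275:]=0
    k,l,st,ce=cv2.connectedComponentsWithStats(m);i=1+st[1:,4].argmax()
    pt=np.argwhere(l==i);e=[]
    for r in range(r0,r1,5): c=pt[pt[:,0]==r][:,1]; e+=[[c.min(),r],[c.max(),r]]
    w=np.array([wr(u,v,.094)[:2] for u,v in e])
    S=np.linalg.lstsq(np.c_[2*w,np.ones(len(w))],(w**2).sum(1),rcond=None)[0];print('lid',S[:2],'r',np.sqrt(S[2]+S[0]**2+S[1]**2),st[i]);return S[:2]
E
python3 - <<'E'
from h import *
o,d,wr=wsetup('w7.png');print(o['force'],o['tool_pos']);lid(d,wr)
E
```

```text
[-4.20139076  2.63731213  3.06949537] [ 0.61179022 -0.145136    0.0365625 ]
lid [ 0.65445018 -0.15839128] r 0.02775656625189378 [  232   151   185   124 18995]
```

View pics/w7.png

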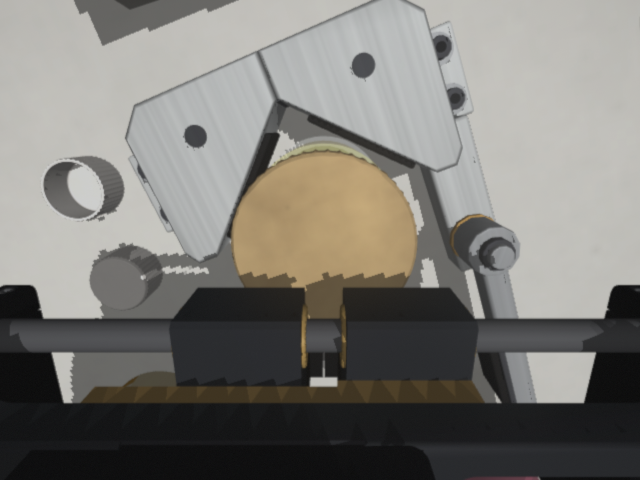

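>>> carry_out --plan '[{"fingers": 1, "dx": 0.04, "dy": 0, "dz": 0, "rx": 0, "ry": 0, "rz": 0}, {"fingers": 1, "dx": 0, "dy": 0, "dz": 0, "rx": 0, "ry": 0, "rz": 0}]'

```text
time_s: 12.0
tool_pos: [0.6118, -0.1451, 0.0366]
tool_rot: [-180.0, 0.2, -17.4]
force: [-5.9, 2.9, 6.1]
grip_width: 0.0008
```

>>> carry_out --plan '[{"fingers": 1, "dx": 0.04, "dy": 0, "dz": 0, "rx": 0, "ry": 0, "rz": 0}, {"fingers": 1, "dx": 0, "dy": 0, "dz": 0, "rx": 0, "ry": 0, "rz": 0}]'

```text
time_s: 12.25
tool_pos: [0.6118, -0.1452, 0.0365]
tool_rot: [-180.0, 0.3, -17.4]
force: [-9.7, 2.5, 7.8]
grip_width: 0.0005
```

>>> carry_out --plan '[{"fingers": 1, "dx": -0.1, "dy": 0, "dz": 0, "rx": 0, "ry": 0, "rz": 0}, {"fingers": 1, "dx": -0.3, "dy": 0, "dz": 0, "rx": 0, "ry": 0, "rz": 0}, {"fingers": 1, "dx": -0.5, "dy": 0, "dz": 0, "rx": 0, "ry": 0, "rz": 0}, {"fingers": 1, "dx": -0.5, "dy": 0, "dz": 0, "rx": 0, "ry": 0, "rz": 0}, {"fingers": 1, "dx": -0.5, "dy": 0, "dz": -0.5, "rx": 0, "ry": 0, "rz": 0}, {"fingers": 1, "dx": 0, "dy": 0, "dz": -1, "rx": 0, "ry": 0, "rz": 0}, {"fingers": 1, "dx": 0, "dy": 0, "dz": -1, "rx": 0, "ry": 0, "rz": 0}, {"fingers": 1, "dx": 0, "dy": 0, "dz": 0, "rx": 0, "ry": 0, "rz": 0}]'

```text
time_s: 13.25
tool_pos: [0.5619, -0.1294, 0.1141]
tool_rot: [-179.9, -0.4, -17.4]
force: [-0.5, 0.1, -0.5]
grip_width: 0.0003
```

Run:
```python
from h import *
o,d,wr=wsetup('w8.png');print(o['force'],o['tool_pos'],o['qpos'])
s=grab('scene');cv2.imwrite('pics/s8.png',cv2.resize(s['color'][200:420,200:460,::-1],None,fx=2.7,fy=2.7))
```

```text
[-0.5432799   0.12732655 -0.5102147 ] [ 0.56189838 -0.12940571  0.11414568] [-23.65438557  16.09184065  39.6455622  103.05231447 -11.39209019
  64.49828969 -87.61501252]
```

View pics/w8.png

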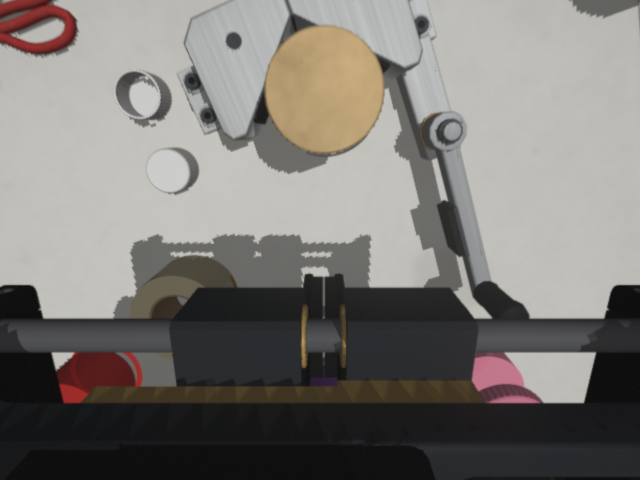

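View pics/s8.png

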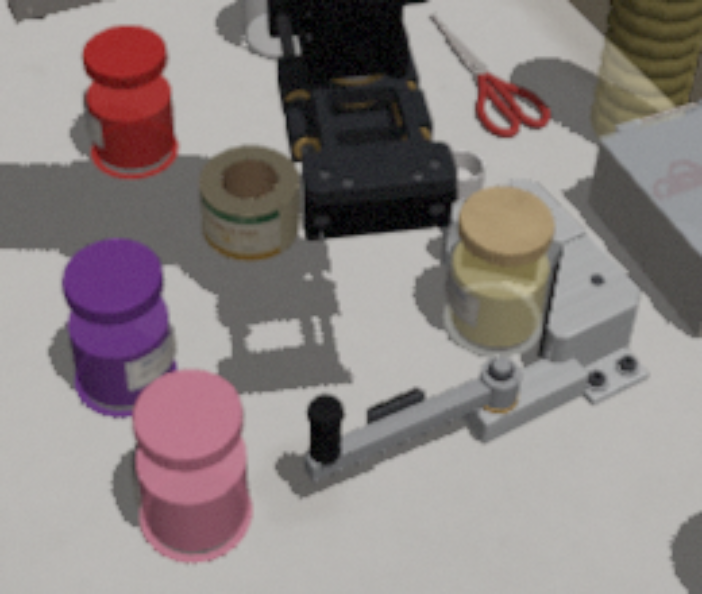

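Run:
```python
from h import *
o=sensors.get_obs()
plan(o['tool_pos'],o['tool_rot'][2],[(.499,-.265,.13,91),(.499,-.265,.051,91)],nd=2)
```

```text
--
{"fingers":1,"dx":-0.04,"dy":0.38,"dz":-0.05,"rx":0,"ry":0,"rz":-0.83},{"fingers":1,"dx":-0.1,"dy":0.37,"dz":-0.05,"rx":0,"ry":0,"rz":-0.83},{"fingers":1,"dx":-0.15,"dy":0.35,"dz":-0.05,"rx":0,"ry":0,"rz":-0.83},{"fingers":1,"dx":-0.2,"dy":0.33,"dz":-0.05,"rx":0,"ry":0,"rz":-0.83},{"fingers":1,"dx":-0.25,"dy":0.29,"dz":-0.05,"rx":0,"ry":0,"rz":-0.84},{"fingers":1,"dx":-0.29,"dy":0.25,"dz":-0.05,"rx":0,"ry":0,"rz":-0.83},{"fingers":1,"dx":-0.32,"dy":0.21,"dz":-0.05,"rx":0,"ry":0,"rz":-0.84},{"fingers":1,"dx":-0.35,"dy":0.16,"dz":-0.05,"rx":0,"ry":0,"rz":-0.83},{"fingers":1,"dx":-0.36,"dy":0.11,"dz":-0.04,"rx":0,"ry":0,"rz":-0.84},{"fingers":1,"dx":-0.38,"dy":0.06,"dz":-0.05,"rx":0,"ry":0,"rz":-0.83},{"fingers":1,"dx":-0.38,"dy":0,"dz":-0.04,"rx":0,"ry":0,"rz":-0.84},{"fingers":1,"dx":-0.38,"dy":-0.05,"dz":-0.05,"rx":0,"ry":0,"rz":-0.83}
--
{"fingers":1,"dx":-0.37,"dy":-0.11,"dz":-0.04,"rx":0,"ry":0,"rz":-0.84},{"fingers":1,"dx":0,"dy":0,"dz":0.88,"rx":0,"ry":0,"rz":0},{"fingers":1,"dx":0,"dy":0,"dz":0.88,"rx":0,"ry":0,"rz":0},{"fingers":1,"dx":0,"dy":0,"dz":0.87,"rx":0,"ry":0,"rz":0}
end [ 0.499  -0.2651  0.051 ] 91.04
```

>>> carry_out --plan '[{"fingers": 1, "dx": -0.04, "dy": 0.38, "dz": -0.2, "rx": 0, "ry": 0, "rz": -0.83}, {"fingers": 1, "dx": -0.1, "dy": 0.37, "dz": -0.2, "rx": 0, "ry": 0, "rz": -0.83}, {"fingers": 1, "dx": -0.15, "dy": 0.35, "dz": -0.2, "rx": 0, "ry": 0, "rz": -0.83}, {"fingers": 1, "dx": -0.2, "dy": 0.33, "dz": 0, "rx": 0, "ry": 0, "rz": -0.83}, {"fingers": 1, "dx": -0.25, "dy": 0.29, "dz": 0, "rx": 0, "ry": 0, "rz": -0.84}, {"fingers": 1, "dx": -0.29, "dy": 0.25, "dz": 0, "rx": 0, "ry": 0, "rz": -0.83}, {"fingers": 1, "dx": -0.32, "dy": 0.21, "dz": 0, "rx": 0, "ry": 0, "rz": -0.84}, {"fingers": 1, "dx": -0.35, "dy": 0.16, "dz": 0, "rx": 0, "ry": 0, "rz": -0.83}, {"fingers": 1, "dx": -0.36, "dy": 0.11, "dz": 0, "rx": 0, "ry": 0, "rz": -0.84}, {"fingers": 1, "dx": -0.38, "dy": 0.06, "dz": 0, "rx": 0, "ry": 0, "rz": -0.83}, {"fingers": 1, "dx": -0.38, "dy": 0, "dz": 0, "rx": 0, "ry": 0, "rz": -0.84}, {"fingers": 1, "dx": -0.38, "dy": -0.05, "dz": 0, "rx": 0, "ry": 0, "rz": -0.83}]'

```text
time_s: 14.85
tool_pos: [0.5026, -0.2545, 0.1278]
tool_rot: [-179.9, -0.0, 82.9]
force: [-0.5, -0.6, 0.6]
grip_width: 0.0004
```

>>> carry_out --plan '[{"fingers": 1, "dx": -0.37, "dy": -0.11, "dz": 0, "rx": 0, "ry": 0, "rz": -0.84}, {"fingers": 1, "dx": 0, "dy": 0, "dz": 0, "rx": 0, "ry": 0, "rz": 0}]'

```text
time_s: 15.1
tool_pos: [0.4977, -0.2659, 0.1282]
tool_rot: [-179.9, -0.0, 90.8]
force: [-0.8, 0.4, -0.2]
grip_width: 0.0004
```

Run:
```python
from h import *
o,d,wr=wsetup('w9.png');print(o['force'],o['tool_pos'],o['tool_rot'],o['qpos'])
t=grab('top');s=grab('scene')
cv2.imwrite('pics/t9.png',cv2.resize(t['color'][175:325,335:485,::-1],None,fx=4,fy=4,interpolation=cv2.INTER_CUBIC))
cv2.imwrite('pics/s9.png',cv2.resize(s['color'][200:420,200:460,::-1],None,fx=2.7,fy=2.7))
```

```text
[-0.78185866  0.39276199 -0.15906183] [ 0.497718   -0.26588122  0.12816167] [-1.79883570e+02 -1.84720365e-02  9.08198507e+01] [ -1.44052364  12.7770105   30.49313328 103.27325704  -7.01470922
  65.94199197  32.13221749]
```

View pics/w9.png

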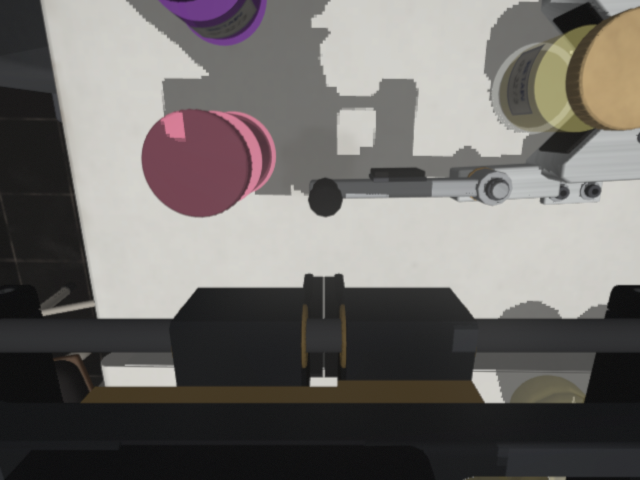

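View pics/s9.png

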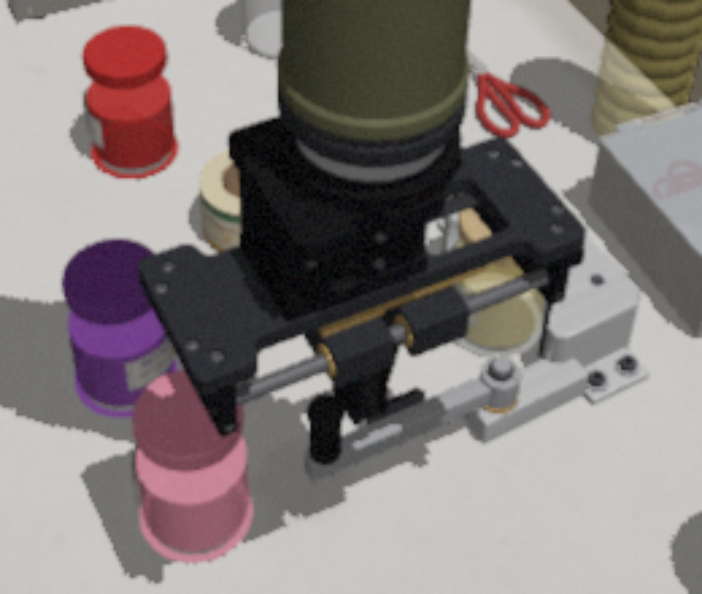

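View pics/t9.png

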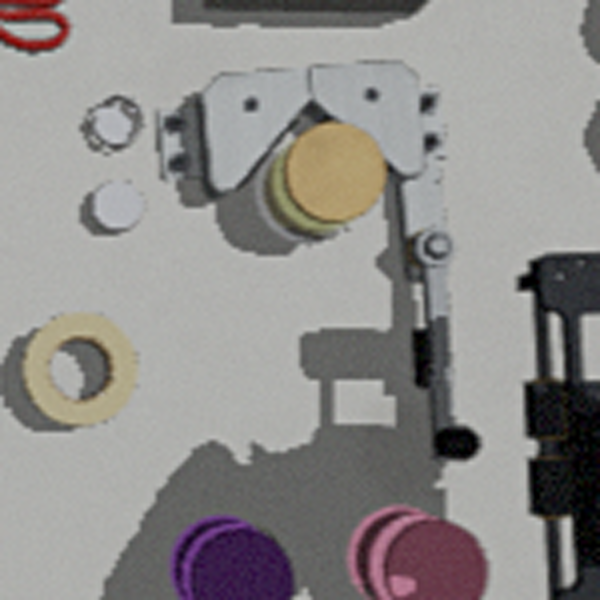

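Run:
```python
from h import *
T=grab('top');hs=cv2.cvtColor(T['color'],cv2.COLOR_RGB2HSV)
m=cv2.inRange(hs,(12,85,120),(26,255,255));n,l,st,ce=cv2.connectedComponentsWithStats(m)
for i in range(1,n):
    if st[i,4]>250 and ce[i][0]>350:
        j=ray(T,*ce[i],.094);print(st[i],j)
c2=lambda x,y:(335+x/4-.4,175+y/4-.4)
yaw,nn,A=nestfrom(ray(T,*c2(250,104),.046),ray(T,*c2(372,95),.046),ray(T,*c2(436,245),.05))
print('jar in nest',A.T@(j[:2]-nn))
o,d,wr=wsetup();h=wr(325,197,.084);print('handle(wrist)',h)
```

```text
[406 205  26  25 466] [ 0.65044832 -0.15790943  0.094     ]
yaw 3.414632503393955 nest(pin) [ 0.65261948 -0.15728974] holes mid in nest [ 0.04700877 -0.00026006]
jar in nest [-0.00220422 -0.00048927]
handle(wrist) [ 0.50068346 -0.22458992  0.084     ]
```

>>> carry_out --plan '[{"fingers": 1, "dx": 0, "dy": 0, "dz": 0.8, "rx": 0, "ry": 0, "rz": 0}, {"fingers": 1, "dx": 0, "dy": 0, "dz": 0.9, "rx": 0, "ry": 0, "rz": 0}, {"fingers": 1, "dx": 0, "dy": 0, "dz": 0.87, "rx": 0, "ry": 0, "rz": 0}, {"fingers": 1, "dx": 0, "dy": 0, "dz": 0, "rx": 0, "ry": 0, "rz": 0}]'

```text
time_s: 15.85
tool_pos: [0.4976, -0.2639, 0.0506]
tool_rot: [-179.8, -0.1, 91.0]
force: [0.6, 0.5, -0.4]
grip_width: 0.0005
```

Run:
```python
from h import *
o=sensors.get_obs();print(o['tool_pos'],o['force'])
P=np.array([.613,-.2248]);pts=[]
for f in (181,)+tuple(range(175,114,-5)):
    a=np.radians(f);u=np.array([np.cos(a),np.sin(a)]);t=np.array([np.sin(a),-np.cos(a)])
    F=P+.115*u-.0195*t;pts.append((*F,.051,f-90.))
plan(o['tool_pos'],o['tool_rot'][2],pts,nd=2,step=.012)
```

```text
[ 0.49758052 -0.26389238  0.05055322] [ 0.61078349  0.51172491 -0.40170883]
--
{"fingers":1,"dx":0.29,"dy":0.02,"dz":-0.01,"rx":0,"ry":0,"rz":0},{"fingers":1,"dx":0.3,"dy":0.02,"dz":0,"rx":0,"ry":0,"rz":0},{"fingers":1,"dx":0.2,"dy":-0.03,"dz":0,"rx":0,"ry":0,"rz":0.3},{"fingers":1,"dx":0.2,"dy":-0.03,"dz":0,"rx":0,"ry":0,"rz":0.3},{"fingers":1,"dx":0.34,"dy":-0.04,"dz":0,"rx":0,"ry":0,"rz":0.5},{"fingers":1,"dx":0.33,"dy":-0.04,"dz":0,"rx":0,"ry":0,"rz":0.5},{"fingers":1,"dx":0.34,"dy":-0.05,"dz":0,"rx":0,"ry":0,"rz":0.5},{"fingers":1,"dx":0.33,"dy":-0.04,"dz":0,"rx":0,"ry":0,"rz":0.5},{"fingers":1,"dx":0.34,"dy":-0.04,"dz":0,"rx":0,"ry":0,"rz":0.5},{"fingers":1,"dx":0.34,"dy":-0.04,"dz":0,"rx":0,"ry":0,"rz":0.5},{"fingers":1,"dx":0.33,"dy":-0.04,"dz":0,"rx":0,"ry":0,"rz":0.5},{"fingers":1,"dx":0.34,"dy":-0.05,"dz":0,"rx":0,"ry":0,"rz":0.5}
--
{"fingers":1,"dx":0.34,"dy":-0.04,"dz":0,"rx":0,"ry":0,"rz":0.5},{"fingers":1,"dx":0.33,"dy":-0.04,"dz":0,"rx":0,"ry":0,"rz":0.5},{"fingers":1,"dx":0.34,"dy":-0.04,"dz":0,"rx":0,"ry":0,"rz":0.5},{"fingers":1,"dx":0.34,"dy":-0.04,"dz":0,"rx":0,"ry":0,"rz":0.5}
end [ 0.5469 -0.1289  0.0509] 25.03
```

>>> carry_out --plan '[{"fingers": 1, "dx": 0.29, "dy": 0.02, "dz": 0, "rx": 0, "ry": 0, "rz": 0}, {"fingers": 1, "dx": 0.3, "dy": 0.02, "dz": 0, "rx": 0, "ry": 0, "rz": 0}, {"fingers": 1, "dx": 0.2, "dy": -0.03, "dz": 0, "rx": 0, "ry": 0, "rz": 0.3}, {"fingers": 1, "dx": 0.2, "dy": -0.03, "dz": 0, "rx": 0, "ry": 0, "rz": 0.3}, {"fingers": 1, "dx": 0.34, "dy": -0.04, "dz": 0, "rx": 0, "ry": 0, "rz": 0.5}, {"fingers": 1, "dx": 0.33, "dy": -0.04, "dz": 0, "rx": 0, "ry": 0, "rz": 0.5}]'

```text
time_s: 16.6
tool_pos: [0.4991, -0.2149, 0.0536]
tool_rot: [179.9, -0.0, 74.9]
force: [-0.8, -1.4, 0.9]
grip_width: 0.0
```

Run:
```python
from h import *
o,d,wr=wsetup('w10.png');print(o['force'],o['tool_pos'],o['tool_rot'],o['qpos'])
s=grab('scene')
cv2.imwrite('pics/s10.png',cv2.resize(s['color'][200:420,200:460,::-1],None,fx=2.7,fy=2.7))
```

```text
[-0.84103381 -1.44827187  0.94916683] [ 0.49907601 -0.21487948  0.05362579] [ 1.79882614e+02 -2.60497290e-03  7.48711765e+01] [ -6.88476828  15.26181345  30.99730089 110.24699471  -9.34385584
  56.8234113   13.21256725]
```

View pics/w10.png

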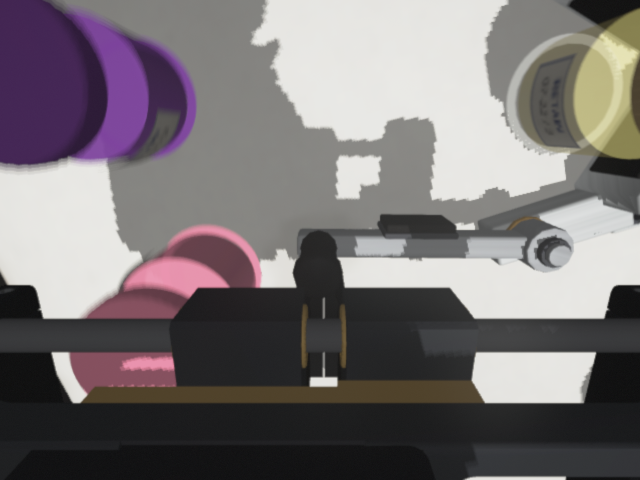

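View pics/s10.png

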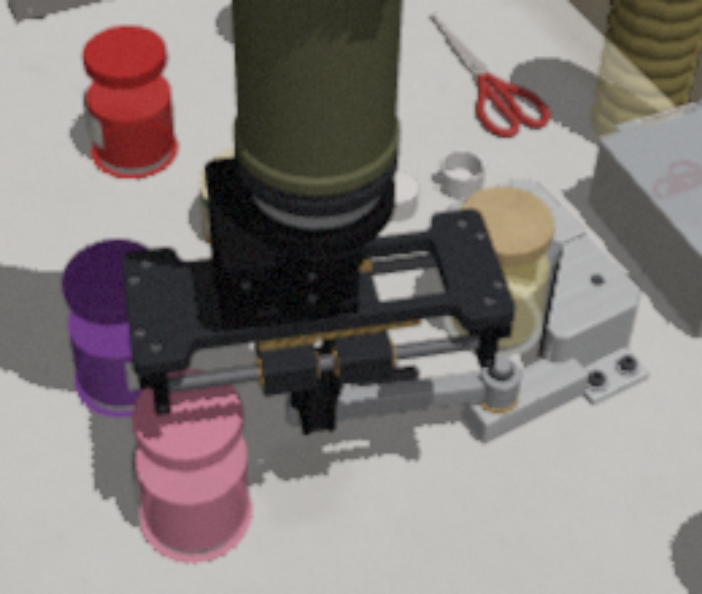

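>>> carry_out --plan '[{"fingers": 1, "dx": 0.34, "dy": -0.05, "dz": 0, "rx": 0, "ry": 0, "rz": 0.5}, {"fingers": 1, "dx": 0.33, "dy": -0.04, "dz": 0, "rx": 0, "ry": 0, "rz": 0.5}, {"fingers": 1, "dx": 0.34, "dy": -0.04, "dz": 0, "rx": 0, "ry": 0, "rz": 0.5}, {"fingers": 1, "dx": 0.34, "dy": -0.04, "dz": 0, "rx": 0, "ry": 0, "rz": 0.5}, {"fingers": 1, "dx": 0.33, "dy": -0.04, "dz": 0, "rx": 0, "ry": 0, "rz": 0.5}, {"fingers": 1, "dx": 0.34, "dy": -0.05, "dz": 0, "rx": 0, "ry": 0, "rz": 0.5}, {"fingers": 1, "dx": 0.34, "dy": -0.04, "dz": 0, "rx": 0, "ry": 0, "rz": 0.5}, {"fingers": 1, "dx": 0.33, "dy": -0.04, "dz": 0, "rx": 0, "ry": 0, "rz": 0.5}, {"fingers": 1, "dx": 0.34, "dy": -0.04, "dz": 0, "rx": 0, "ry": 0, "rz": 0.5}]'

```text
time_s: 17.82
tool_pos: [0.5403, -0.1364, 0.053]
tool_rot: [180.0, -0.0, 30.0]
force: [-0.7, -1.5, 0.1]
grip_width: 0.0005
```

Run:
```python
from h import *
o,d,wr=wsetup('w11.png');print(o['force'],o['tool_pos'],o['tool_rot'],o['qpos'])
P=np.array([.613,-.2248]);pts=[]
for f in (115,110,105,102,99,97):
    a=np.radians(f);u=np.array([np.cos(a),np.sin(a)]);t=np.array([np.sin(a),-np.cos(a)])
    F=P+.115*u-.0195*t;pts.append((*F,.051,f-90.))
plan(o['tool_pos'],o['tool_rot'][2],pts,nd=2,step=.012)
```

```text
[-0.74086533 -1.49322008  0.12854046] [ 0.54027446 -0.13639115  0.05303878] [ 1.79980518e+02 -1.81297253e-02  2.99703075e+01] [-18.93220302  17.68892804  35.05519824 108.38723882 -11.93783402
  57.52397979 -38.72839922]
--
{"fingers":1,"dx":0.31,"dy":-0.11,"dz":0.07,"rx":0,"ry":0,"rz":0.5},{"fingers":1,"dx":0.34,"dy":-0.04,"dz":0,"rx":0,"ry":0,"rz":0.5},{"fingers":1,"dx":0.34,"dy":-0.05,"dz":0,"rx":0,"ry":0,"rz":0.5},{"fingers":1,"dx":0.2,"dy":-0.02,"dz":0,"rx":0,"ry":0,"rz":0.3},{"fingers":1,"dx":0.2,"dy":-0.03,"dz":0,"rx":0,"ry":0,"rz":0.3},{"fingers":1,"dx":0.13,"dy":-0.02,"dz":0,"rx":0,"ry":0,"rz":0.2}
end [ 0.5796 -0.1131  0.0509] 6.97
```

View pics/w11.png

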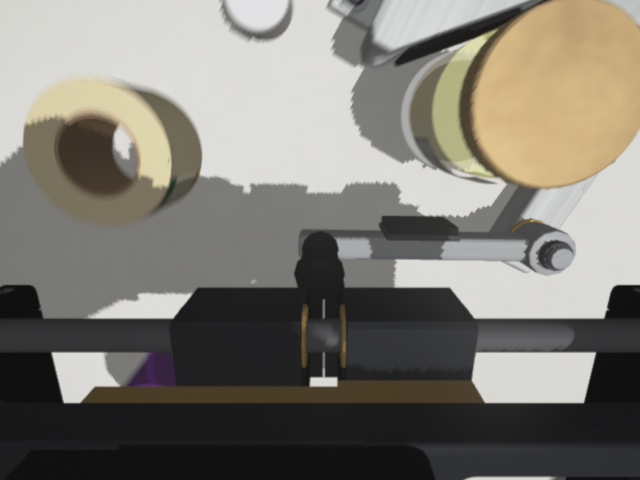

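>>> carry_out --plan '[{"fingers": 1, "dx": 0.31, "dy": -0.1, "dz": 0.03, "rx": 0, "ry": 0, "rz": 0.5}, {"fingers": 1, "dx": 0.34, "dy": -0.04, "dz": 0, "rx": 0, "ry": 0, "rz": 0.5}, {"fingers": 1, "dx": 0.3, "dy": -0.04, "dz": 0, "rx": 0, "ry": 0, "rz": 0.5}, {"fingers": 1, "dx": 0.2, "dy": -0.02, "dz": 0, "rx": 0, "ry": 0, "rz": 0.3}, {"fingers": 1, "dx": 0.1, "dy": -0.02, "dz": 0, "rx": 0, "ry": 0, "rz": 0.2}, {"fingers": 1, "dx": 0.1, "dy": 0, "dz": 0, "rx": 0, "ry": 0, "rz": 0.1}]'

```text
time_s: 18.62
tool_pos: [0.5746, -0.1152, 0.0517]
tool_rot: [-180.0, 0.0, 9.1]
force: [-1.5, 1.2, 0.9]
grip_width: 0.0005
```

Run:
```python
from h import *
o,d,wr=wsetup('w12.png');print(o['force'],o['tool_pos'],o['tool_rot'],o['qpos'])
```

```text
[-1.49391393  1.24081707  0.8777076 ] [ 0.57459848 -0.11522595  0.05167445] [-1.79952042e+02  1.39006903e-02  9.05984159e+00] [-22.48893639  21.92460824  37.46143049 104.37895035 -15.43109045
  58.87341731 -59.89457494]
```

View pics/w12.png

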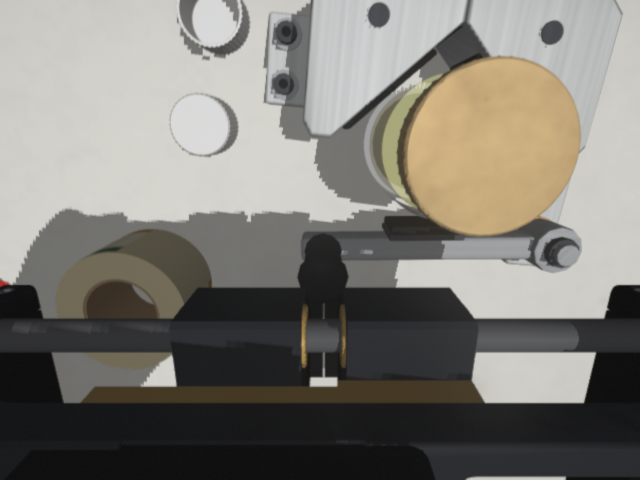

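>>> carry_out --plan '[{"fingers": 1, "dx": 0.1, "dy": 0, "dz": 0, "rx": 0, "ry": 0, "rz": 0.15}, {"fingers": 1, "dx": 0.1, "dy": 0, "dz": 0, "rx": 0, "ry": 0, "rz": 0.15}, {"fingers": 1, "dx": 0.05, "dy": 0, "dz": 0, "rx": 0, "ry": 0, "rz": 0.1}]'

```text
time_s: 19.05
tool_pos: [0.5823, -0.1139, 0.0514]
tool_rot: [-180.0, 0.0, 5.0]
force: [-0.4, 2.1, 0.4]
grip_width: 0.0004
```

>>> carry_out --plan '[{"fingers": 1, "dx": 0.05, "dy": 0, "dz": 0, "rx": 0, "ry": 0, "rz": 0.1}, {"fingers": 1, "dx": 0, "dy": 0, "dz": 0, "rx": 0, "ry": 0, "rz": 0}]'

```text
time_s: 19.3
tool_pos: [0.5833, -0.1138, 0.0513]
tool_rot: [-179.9, 0.1, 4.0]
force: [-4.1, 3.8, 0.7]
grip_width: 0.0005
```

>>> carry_out --plan '[{"fingers": 1, "dx": 0.04, "dy": 0, "dz": 0, "rx": 0, "ry": 0, "rz": 0}, {"fingers": 1, "dx": 0, "dy": 0, "dz": 0, "rx": 0, "ry": 0, "rz": 0}]'

```text
time_s: 19.55
tool_pos: [0.5835, -0.1137, 0.0513]
tool_rot: [-179.9, 0.2, 4.0]
force: [-5.2, 4.3, 2.8]
grip_width: 0.0007
```

>>> carry_out --plan '[{"fingers": 1, "dx": 0.04, "dy": 0, "dz": 0, "rx": 0, "ry": 0, "rz": 0}, {"fingers": 1, "dx": 0, "dy": 0, "dz": 0, "rx": 0, "ry": 0, "rz": 0}]'

```text
time_s: 19.8
tool_pos: [0.5838, -0.1136, 0.0512]
tool_rot: [-179.9, 0.3, 4.0]
force: [-8.2, 4.3, 4.1]
grip_width: 0.0005
```

Run:
```python
from h import *
o,d,wr=wsetup('w13.png');print(o['force'],o['tool_pos'],o['tool_rot'],o['qpos'])
```

```text
[-8.17209735  4.33369944  4.05610125] [ 0.58376927 -0.11360596  0.05119599] [-179.87280063    0.27720668    4.04133989] [-22.85024005  23.40401845  38.09112211 102.90709262 -16.54280415
  59.66025922 -64.47019151]
```

View pics/w13.png

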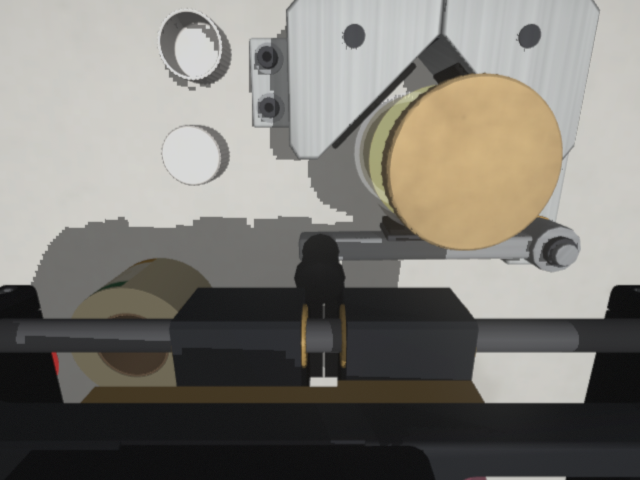

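>>> carry_out --plan '[{"fingers": 1, "dx": -0.1, "dy": 0, "dz": 0, "rx": 0, "ry": 0, "rz": 0}, {"fingers": 1, "dx": -0.3, "dy": 0, "dz": 0, "rx": 0, "ry": 0, "rz": 0}, {"fingers": 1, "dx": -0.5, "dy": 0, "dz": 0, "rx": 0, "ry": 0, "rz": 0}, {"fingers": 1, "dx": -0.5, "dy": 0, "dz": -0.4, "rx": 0, "ry": 0, "rz": 0}, {"fingers": 1, "dx": -0.3, "dy": 0, "dz": -1, "rx": 0, "ry": 0, "rz": 0}, {"fingers": 1, "dx": -0.3, "dy": 0, "dz": -1, "rx": 0, "ry": 0, "rz": 0}, {"fingers": 1, "dx": -0.3, "dy": 0.5, "dz": -1, "rx": 0, "ry": 0, "rz": 0}, {"fingers": 1, "dx": -0.3, "dy": 1, "dz": -1, "rx": 0, "ry": 0, "rz": 0}, {"fingers": 1, "dx": -0.3, "dy": 1, "dz": -1, "rx": 0, "ry": 0, "rz": 0}, {"fingers": 1, "dx": -0.3, "dy": 1, "dz": -1, "rx": 0, "ry": 0, "rz": 0}, {"fingers": 1, "dx": 0, "dy": 1, "dz": 0, "rx": 0, "ry": 0, "rz": 0}, {"fingers": 1, "dx": 0, "dy": 1, "dz": 0, "rx": 0, "ry": 0, "rz": 0}]'

```text
time_s: 21.35
tool_pos: [0.5012, -0.2874, 0.2442]
tool_rot: [180.0, -0.1, 4.0]
force: [0.2, 0.6, 0.6]
grip_width: 0.0007
```

Run:
```python
from h import *
o=sensors.get_obs();print(o['tool_pos'],o['qpos'],o['force'])
T=grab('top','t14.png');s=grab('scene')
cv2.imwrite('pics/t14c.png',cv2.resize(T['color'][175:325,335:485,::-1],None,fx=4,fy=4,interpolation=cv2.INTER_CUBIC))
cv2.imwrite('pics/s14.png',cv2.resize(s['color'][200:420,200:460,::-1],None,fx=2.7,fy=2.7))
```

```text
[ 0.50121124 -0.28736627  0.24423658] [-15.76963417  11.38299257  49.56957432  93.55811067  -8.87355199
  79.01876273 -51.10984357] [0.18678379 0.58524111 0.58356262]
```

View pics/t14c.png

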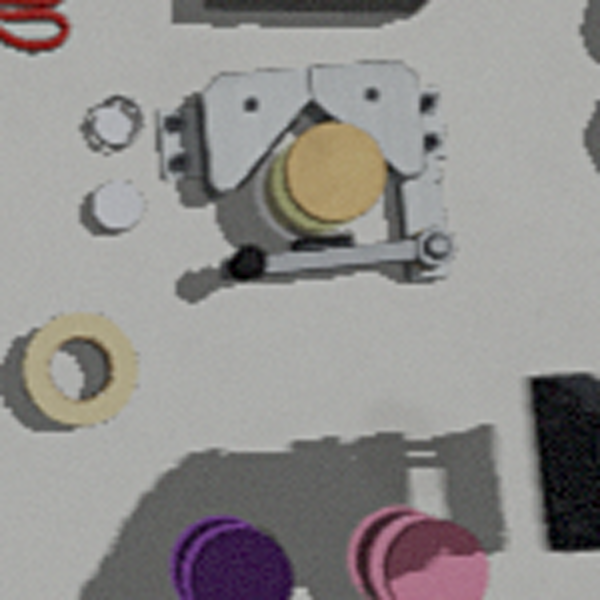

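View pics/s14.png

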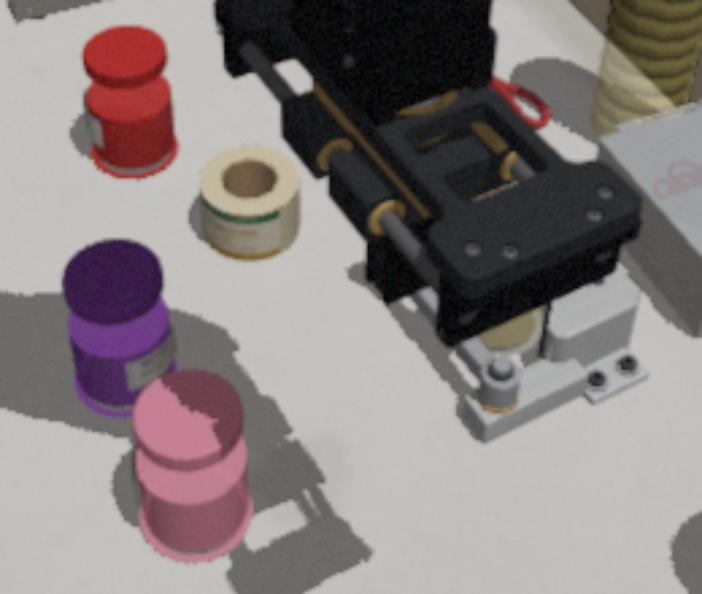

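Run:
```python
from h import *
T=grab('top');c2=lambda x,y:(335+x/4-.4,175+y/4-.4)
L,R,P=ray(T,*c2(250,104),.046),ray(T,*c2(372,95),.046),ray(T,*c2(436,245),.05)
yaw,n,A=nestfrom(L,R,P)
h=ray(T,*c2(249,261),.084);v=A.T@(h-P)[:2];print('handle rel pivot in nest',v,np.hypot(*v),'theta',np.arctan2(-v[0],v[1]))
hs=cv2.cvtColor(T['color'],cv2.COLOR_RGB2HSV)
m=cv2.inRange(hs,(12,85,120),(26,255,255));k,l,st,ce=cv2.connectedComponentsWithStats(m)
for i in range(1,k):
    if st[i,4]>250 and ce[i][0]>350: j=ray(T,*ce[i],.094);print(st[i],j,'in nest',A.T@(j[:2]-n))
# bystanders: before/after diff
a=cv2.imread('pics/top0.png').astype(int);b=T['color'][:,:,::-1].astype(int)
for nme,(x0,x1,y0,y1) in dict(roll=(338,372,250,286),caps=(354,372,196,238),beaker=(255,295,205,243),sciss=(285,358,162,192)).items():
    best=cv2.matchTemplate(b[y0-5:y1+5,x0-5:x1+5].astype(np.uint8),a[y0:y1,x0:x1].astype(np.uint8),cv2.TM_CCOEFF_NORMED);print(nme,cv2.minMaxLoc(best)[1::2])
```

```text
yaw 3.414632503393955 nest(pin) [ 0.65261948 -0.15728974] holes mid in nest [ 0.04700877 -0.00026006]
handle rel pivot in nest [-0.00349327  0.11547521] 0.1155280403041432 theta 0.03024205325601608
[406 206  26  24 467] [ 0.65043865 -0.15806337  0.094     ] in nest [-0.00222303 -0.00064236]
roll (0.9955427646636963, (5, 5))
caps (0.9953035712242126, (5, 5))
beaker (0.9944515228271484, (5, 5))
sciss (0.9969863891601562, (5, 5))
```

Run:
```python
from h import *
d=imaging.read_camera('wrist');K=np.array(d['mtx']);M=np.array(d['tool_from_camera'])
R=Ro.from_euler('xyz',[-179.873,.277,4.041],degrees=True).as_matrix();p=np.array([.58377,-.11361,.0512])
def wr(u,v,z):
    w=R@M[:3,:3]@np.linalg.inv(K)@np.array([u,v,1]);c=R@M[:3,3]+p;return c+(z-c[2])/w[2]*w
im=cv2.imread('pics/w13.png')
cv2.imwrite('pics/w13c.png',cv2.resize(im[0:280,290:600],None,fx=2.1,fy=2.1))
D={'color':im[:,:,::-1].copy()}
yaw,n,A=nestfrom(wr(354,36,.046),wr(529,36,.046),wr(563,252,.05))
j=lid(D,wr,110,215);print('jar in nest',A.T@(j-n))
h=wr(320,247,.084);P=wr(563,252,.05);v=A.T@(h-P)[:2];print(v,np.arctan2(-v[0],v[1]))
```

```text
yaw 3.9462903329768593 nest(pin) [ 0.65480182 -0.15778388] holes mid in nest [4.77686215e-02 4.67258014e-05]
lid [ 0.6538868  -0.15789842] r 0.027844525220129826 [  387    74   175   176 23971]
jar in nest [-9.20729116e-04 -5.12887067e-05]
[0.0134606  0.11486713] -0.11665203229585795
```

View pics/w13c.png

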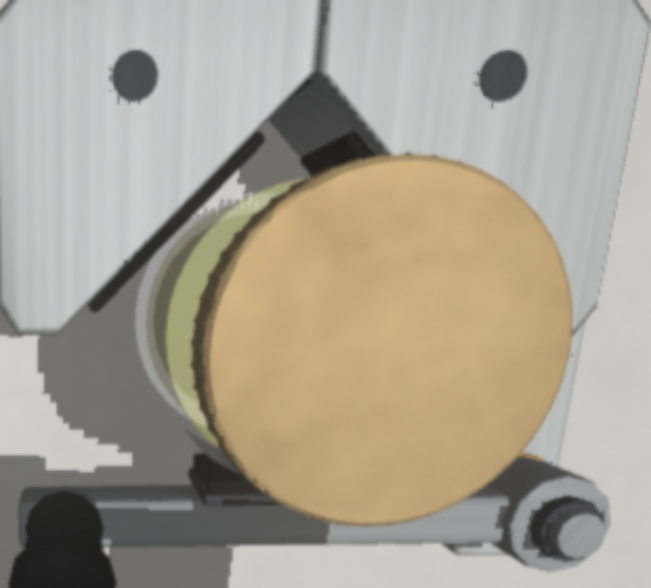

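Run:
```python
from h import *
o=sensors.get_obs()
plan(o['tool_pos'],o['tool_rot'][2],[(.55,-.1158,.13,4),(.555,-.1158,.051,4)],nd=2)
```

```text
--
{"fingers":1,"dx":0.34,"dy":-0.93,"dz":0.63,"rx":0,"ry":0,"rz":0},{"fingers":1,"dx":0.34,"dy":-0.93,"dz":0.63,"rx":0,"ry":0,"rz":0},{"fingers":1,"dx":0.33,"dy":-0.92,"dz":0.63,"rx":0,"ry":0,"rz":0},{"fingers":1,"dx":0.34,"dy":-0.93,"dz":0.63,"rx":0,"ry":0,"rz":0},{"fingers":1,"dx":0.33,"dy":-0.92,"dz":0.63,"rx":0,"ry":0,"rz":-0.01},{"fingers":1,"dx":0.34,"dy":-0.93,"dz":0.63,"rx":0,"ry":0,"rz":0},{"fingers":1,"dx":0.06,"dy":0,"dz":0.88,"rx":0,"ry":0,"rz":0},{"fingers":1,"dx":0.05,"dy":0.01,"dz":0.88,"rx":0,"ry":0,"rz":0},{"fingers":1,"dx":0.06,"dy":0,"dz":0.87,"rx":0,"ry":0,"rz":0}
end [ 0.5551 -0.1156  0.0511] 4.0
```

>>> carry_out --plan '[{"fingers": 1, "dx": 0.34, "dy": -0.93, "dz": 0.5, "rx": 0, "ry": 0, "rz": 0}, {"fingers": 1, "dx": 0.34, "dy": -0.93, "dz": 0.5, "rx": 0, "ry": 0, "rz": 0}, {"fingers": 1, "dx": 0.33, "dy": -0.92, "dz": 0.5, "rx": 0, "ry": 0, "rz": 0}, {"fingers": 1, "dx": 0.34, "dy": -0.93, "dz": 0.5, "rx": 0, "ry": 0, "rz": 0}, {"fingers": 1, "dx": 0.33, "dy": -0.92, "dz": 0.5, "rx": 0, "ry": 0, "rz": 0}, {"fingers": 1, "dx": 0.34, "dy": -0.93, "dz": 0.5, "rx": 0, "ry": 0, "rz": 0}, {"fingers": 1, "dx": 0, "dy": 0, "dz": 0.78, "rx": 0, "ry": 0, "rz": 0}, {"fingers": 1, "dx": 0, "dy": 0, "dz": 0, "rx": 0, "ry": 0, "rz": 0}]'

```text
time_s: 22.55
tool_pos: [0.549, -0.1131, 0.1286]
tool_rot: [-179.9, 0.2, 4.2]
force: [-0.6, -0.5, -0.3]
grip_width: 0.0009
```

Run:
```python
from h import *
o,d,wr=wsetup('w15.png');print(o['tool_pos'],o['tool_rot'])
```

```text
[ 0.54897229 -0.11309687  0.12858933] [-179.9461765     0.20690747    4.16276001]
```

View pics/w15.png

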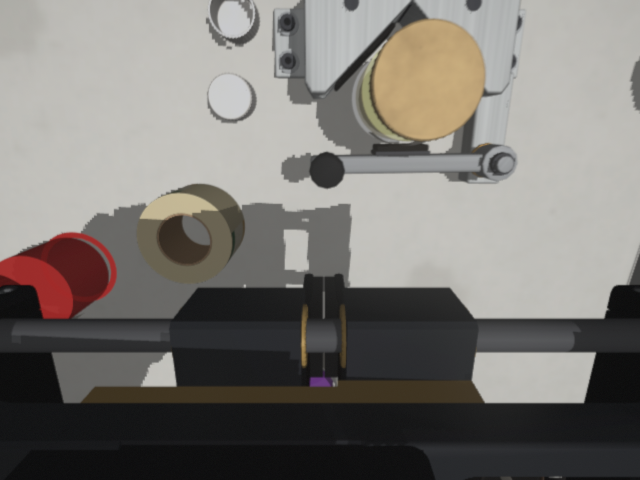

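```bash
cat > m.py <<'E'
from h import *
def meas(wr,d,L,R,P,H,r0,r1):
    Lw,Rw,Pw=wr(*L,.046),wr(*R,.046),wr(*P,.05);yaw,n,A=nestfrom(Lw,Rw,Pw)
    j=lid(d,wr,r0,r1);print('jar',A.T@(j-n))
    h=wr(*H,.084);v=A.T@(h-Pw)[:2];print('handle',v,np.hypot(*v),'th',np.arctan2(-v[0],v[1]))
E
python3 - <<'E'
from m import *
o,d,wr=wsetup()
im=d['color'];cv2.imwrite('pics/w15c.png',cv2.resize(im[:200,290:540,::-1],None,fx=3,fy=3,interpolation=cv2.INTER_CUBIC))
g=cv2.cvtColor(im,cv2.COLOR_RGB2GRAY)
def blob(x0,x1,y0,y1,t):
    m=(g[y0:y1,x0:x1]<t).astype(np.uint8);k,l,st,ce=cv2.connectedComponentsWithStats(m);i=1+st[1:,4].argmax();print(st[i]+[x0,y0,0,0,0]);return ce[i]+[x0,y0]
L=blob(342,362,0,14,110);R=blob(464,484,0,14,110);H=blob(300,345,150,190,60);print(L,R,H)
meas(wr,d,L,R,(505,163),(326,170),40,130)
E
```

```text
[342   0  14  13 160]
[464   0  14  13 159]
[308 154  34  35 877]
[348.35625   5.525  ] [470.00628931   5.55345912] [324.1391106  171.08209806]
yaw 3.9970851529145923 nest(pin) [ 0.65593012 -0.16105427] holes mid in nest [0.04691334 0.00313325]
lid [ 0.6537006  -0.15825335] r 0.02776125756880133 [  370    22   110   120 10354]
jar [-0.00202886  0.00294952]
handle [-0.00108305  0.1176103 ] 0.1176152899467129 th 0.009208559140592097
```

View pics/w15c.png

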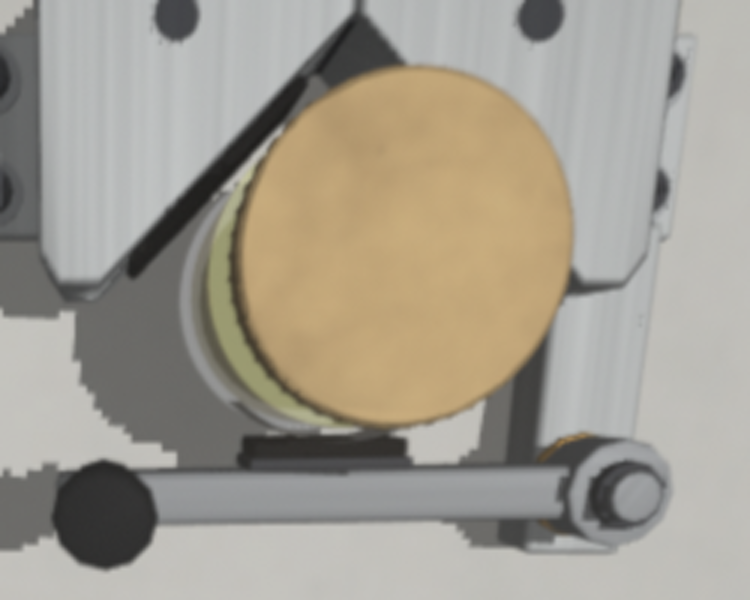

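>>> carry_out --plan '[{"fingers": 1, "dx": 0, "dy": 0, "dz": 0.86, "rx": 0, "ry": 0, "rz": 0}, {"fingers": 1, "dx": 0, "dy": 0, "dz": 0.86, "rx": 0, "ry": 0, "rz": 0}, {"fingers": 1, "dx": 0, "dy": 0, "dz": 0.86, "rx": 0, "ry": 0, "rz": 0}, {"fingers": 1, "dx": 0.4, "dy": 0, "dz": 0, "rx": 0, "ry": 0, "rz": 0}, {"fingers": 1, "dx": 0.4, "dy": 0, "dz": 0, "rx": 0, "ry": 0, "rz": 0}, {"fingers": 1, "dx": 0.2, "dy": 0, "dz": 0, "rx": 0, "ry": 0, "rz": 0}, {"fingers": 1, "dx": 0, "dy": 0, "dz": 0, "rx": 0, "ry": 0, "rz": 0}]'

```text
time_s: 23.52
tool_pos: [0.5817, -0.1129, 0.0536]
tool_rot: [180.0, -0.1, 4.0]
force: [0.9, 0.0, -0.5]
grip_width: 0.0008
```

>>> carry_out --plan '[{"fingers": 1, "dx": 0.15, "dy": 0, "dz": 0, "rx": 0, "ry": 0, "rz": 0}, {"fingers": 1, "dx": 0, "dy": 0, "dz": 0, "rx": 0, "ry": 0, "rz": 0}]'

```text
time_s: 23.78
tool_pos: [0.5837, -0.1128, 0.0527]
tool_rot: [-180.0, 0.2, 4.0]
force: [-5.4, 0.0, 3.3]
grip_width: 0.0005
```

>>> carry_out --plan '[{"fingers": 1, "dx": 0.1, "dy": 0, "dz": 0, "rx": 0, "ry": 0, "rz": 0}, {"fingers": 1, "dx": 0, "dy": 0, "dz": 0, "rx": 0, "ry": 0, "rz": 0}]'

```text
time_s: 24.02
tool_pos: [0.5842, -0.1127, 0.0524]
tool_rot: [-179.9, 0.5, 4.0]
force: [-11.2, 0.5, 8.9]
grip_width: 0.0004
```

>>> carry_out --plan '[{"fingers": 1, "dx": 0.1, "dy": 0, "dz": 0, "rx": 0, "ry": 0, "rz": 0}, {"fingers": 1, "dx": 0, "dy": 0, "dz": 0, "rx": 0, "ry": 0, "rz": 0}, {"fingers": 1, "dx": 0, "dy": 0, "dz": 0, "rx": 0, "ry": 0, "rz": 0}]'

```text
time_s: 24.4
tool_pos: [0.5844, -0.1126, 0.0522]
tool_rot: [-179.8, 0.8, 3.9]
force: [-18.1, 1.1, 14.2]
grip_width: 0.0005
```

>>> carry_out --plan '[{"fingers": 1, "dx": -0.25, "dy": 0, "dz": 0, "rx": 0, "ry": 0, "rz": 0}, {"fingers": 1, "dx": -0.3, "dy": 0, "dz": 0, "rx": 0, "ry": 0, "rz": 0}, {"fingers": 1, "dx": -0.5, "dy": 0, "dz": 0, "rx": 0, "ry": 0, "rz": 0}, {"fingers": 1, "dx": -0.5, "dy": 0, "dz": -0.4, "rx": 0, "ry": 0, "rz": 0}, {"fingers": 1, "dx": -0.3, "dy": 0, "dz": -1, "rx": 0, "ry": 0, "rz": 0}, {"fingers": 1, "dx": -0.3, "dy": 0, "dz": -1, "rx": 0, "ry": 0, "rz": 0}, {"fingers": 1, "dx": -0.3, "dy": 0.5, "dz": -1, "rx": 0, "ry": 0, "rz": 0}, {"fingers": 1, "dx": -0.3, "dy": 1, "dz": -1, "rx": 0, "ry": 0, "rz": 0}, {"fingers": 1, "dx": -0.3, "dy": 1, "dz": -1, "rx": 0, "ry": 0, "rz": 0}, {"fingers": 1, "dx": -0.3, "dy": 1, "dz": -1, "rx": 0, "ry": 0, "rz": 0}, {"fingers": 1, "dx": 0, "dy": 1, "dz": 0, "rx": 0, "ry": 0, "rz": 0}, {"fingers": 1, "dx": 0, "dy": 1, "dz": 0, "rx": 0, "ry": 0, "rz": 0}]'

```text
time_s: 25.9
tool_pos: [0.5022, -0.2847, 0.2453]
tool_rot: [-180.0, -0.1, 4.0]
force: [0.7, -0.7, -0.1]
grip_width: 0.0004
```

Run:
```python
from h import *
o=sensors.get_obs();print(o['tool_pos'],o['force'])
T=grab('top','t16.png')
cv2.imwrite('pics/t16c.png',cv2.resize(T['color'][185:255,370:455,::-1],None,fx=8,fy=8,interpolation=cv2.INTER_CUBIC))
hs=cv2.cvtColor(T['color'],cv2.COLOR_RGB2HSV)
m=cv2.inRange(hs,(12,85,120),(26,255,255));k,l,st,ce=cv2.connectedComponentsWithStats(m)
for i in range(1,k):
    if st[i,4]>250 and ce[i][0]>350: print(st[i],ray(T,*ce[i],.094))
```

```text
[ 0.50222313 -0.28470027  0.24534825] [ 0.7042797  -0.7481352  -0.10005599]
[407 206  25  24 464] [ 0.6503903  -0.15819221  0.094     ]
```

View pics/t16c.png

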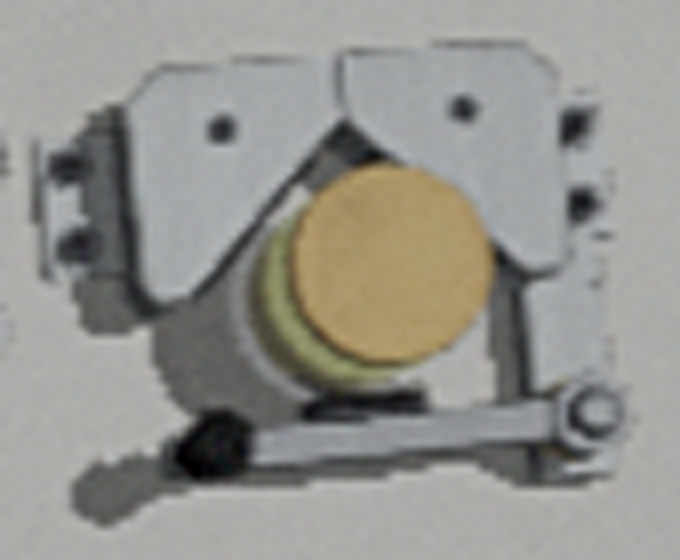

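```bash
python3 -c "
from cell import ticket,sensors
print(sensors.get_obs()['joint_velocities'].round(2));print(ticket.sign_off())"
```

```text
[-1.45 -2.2  -0.56  2.36  3.07  1.1  -6.57]
the job is handed in; nothing more can be done
None
```

The brass-lidded jar is in the clamp's V with the swing arm shut against it, and I handed the job in at about 26 s. No verdict was reported.

**What I did:** I pushed the jar about 120 mm into the V with closed fingers. It stopped dead, with the wrist force reaching about 10 N. I then swung the arm shut by its handle and pressed the handle again to about 18 N. The jar did not move, so I take it to be seated. The gripper finished about 0.245 m up, clear of everything.

**Last checks:**

| Check | Reading | Limit |
|---|---|---|
| Jar centre, top camera | about 2.3 mm from nest | 4 mm |
| Jar centre, wrist camera, close view | about 0.9 mm from nest | 4 mm |
| Jar centre, wrist camera, later view | 3.6 mm from nest | 4 mm |
| Arm angle, wrist camera | about 0.01 rad | 0.04 rad |
| Arm angle, top camera | about 0.03 rad | 0.04 rad |

- **Disagreement:** the readings differ by more than I would like, and the top camera puts the jar about 2 mm short. The 3.6 mm reading came from a badly picked hinge-pin pixel, so I discounted it without recomputing it. One close wrist estimate of the arm angle (-0.12 rad) came from a poor oblique view of the handle, and I discarded it. All the arm angles date from before the second press. The later top picture only shows the arm's edge about 0.01 to 0.026 rad off the block.
- **Possible weak point:** the jar may be held by friction on one rubber face rather than bearing fully on both. I saw no sign of a jam, but the pictures do not rule it out.
- **Bystanders:** the roll, caps, beaker and scissors showed no shift between the first top picture and one taken just before the second press.

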